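# Load the test winder from the roller lane

### The job

Load the test winder for its overnight run: take every movement carrier - those queued in the sloped roller lane, and the one that may be standing by itself on the bench - and push each, dial outward, onto a free tapered spigot of the rotor until its foot is home against the collar and friction alone holds it, turning the rotor by its hand spokes to bring free spigots to the top. When all of them are on, flip the toggle switch on the gearbox over to its far side. Leave the spring tin, eyeglass, grease bottle and oiler where they are.

Things in the scene. Friction and masses are not known exactly. Their poses are not given: they have to be found in the camera images.
- carrier_a_mid (a point): centre (half-way up) of a movement carrier, at first at the lane's stop: grey plastic cylinder 38 mm across, 36 mm tall, the dial on top 4 mm more; z points from foot to dial; round, yaw does not matter. In the foot a rubber-lined tapered bore, 18 mm wide at the mouth, 26 mm deep. 60 g. Grip it across the grey body, pad centre at this point or up to 9 mm above
- carrier_b_mid (a point): centre (half-way up) of a movement carrier, at first second in the lane: grey plastic cylinder 38 mm across, 36 mm tall, the dial on top 4 mm more; z points from foot to dial; round, yaw does not matter. In the foot a rubber-lined tapered bore, 18 mm wide at the mouth, 26 mm deep. 60 g. Grip it across the grey body, pad centre at this point or up to 9 mm above
- carrier_c_mid (a point): centre (half-way up) of a movement carrier, if present, at first third in the lane: grey plastic cylinder 38 mm across, 36 mm tall, the dial on top 4 mm more; z points from foot to dial; round, yaw does not matter. In the foot a rubber-lined tapered bore, 18 mm wide at the mouth, 26 mm deep. 60 g. Grip it across the grey body, pad centre at this point or up to 9 mm above
- carrier_d_mid (a point): centre (half-way up) of a movement carrier, if present, alone on the bench left of the winder, in front of a 20 mm pile of papers: grey plastic cylinder 38 mm across, 36 mm tall, the dial on top 4 mm more; z points from foot to dial; round, yaw does not matter. In the foot a rubber-lined tapered bore, 18 mm wide at the mouth, 26 mm deep. 60 g. Grip it across the grey body, pad centre at this point or up to 9 mm above
- seat_1 (a point): spigot 1 of 4: the point on its axis where a carrier's centre lies when home, 44 mm from the shaft; z points outward along the spigot. Collar face 18 mm below this point, taper tip 5 mm above it. A split brass cone, 19 mm wide at the collar, 15 mm near the tip. A carrier just set on it stands 3 to 5 mm proud; a push of 10 to 16 N along the axis takes it home
- seat_2 (a point): spigot 2 of 4: the point on its axis where a carrier's centre lies when home, 44 mm from the shaft; z points outward along the spigot. Otherwise like spigot 1
- seat_3 (a point): spigot 3 of 4: the point on its axis where a carrier's centre lies when home, 44 mm from the shaft; z points outward along the spigot. Otherwise like spigot 1
- seat_4 (a point): spigot 4 of 4: the point on its axis where a carrier's centre lies when home, 44 mm from the shaft; z points outward along the spigot. Otherwise like spigot 1
- rotor (a joint): turn of the rotor (rad) about its level shaft (the winder's y axis); positive turns the top away from the robot. Spigot 1 points up at 0, spigot 2 at -1.571, spigot 3 at +-3.142, spigot 4 at 1.571. Turns many times round (+-15 rad); stiff drag of 0.15 N m, so it stays where it is left
- capstan_hub (a point): centre of the capstan hub at the winder's left (+y) end, on the shaft, 92 mm above the bench; its y axis runs along the shaft, x level, away from the robot. The spigots' plane lies 92 mm from here toward -y; the bearing post (40 mm wide, top 20 mm above the shaft) 38 to 52 mm toward -y
- knob_1 (a point): centre of the black ball (14 mm) ending one of the four hand spokes (7 mm rods, 90 degrees apart, half-way between the spigots in angle, fixed to the rotor; ball centre 52 mm from the shaft). Push the spoke round from above with closed fingers, 2 to 4 N
- knob_2 (a point): centre of the black ball (14 mm) ending one of the four hand spokes (7 mm rods, 90 degrees apart, half-way between the spigots in angle, fixed to the rotor; ball centre 52 mm from the shaft). Push the spoke round from above with closed fingers, 2 to 4 N
- knob_3 (a point): centre of the black ball (14 mm) ending one of the four hand spokes (7 mm rods, 90 degrees apart, half-way between the spigots in angle, fixed to the rotor; ball centre 52 mm from the shaft). Push the spoke round from above with closed fingers, 2 to 4 N
- knob_4 (a point): centre of the black ball (14 mm) ending one of the four hand spokes (7 mm rods, 90 degrees apart, half-way between the spigots in angle, fixed to the rotor; ball centre 52 mm from the shaft). Push the spoke round from above with closed fingers, 2 to 4 N
- switch (a joint): toggle switch on top of the gearbox (rad): 0 leans toward the robot (off, at the start), 0.9 leans away (on); stays where it is put, about 2 N at the tip
- switch_tip (a point): tip of the toggle, a steel bat 8 mm thick that stands 27 mm out of its bezel, where it pivots; it swings along the winder's x axis. The gearbox top under it is 106 mm above the bench, 92 mm along x, 54 mm along y
- lane_front (a point): where the front carrier's centre lies at the lane's stop; x is level and points up the lane. The lane falls toward the robot at 15 degrees, so carriers in it lean 0.26 rad, dials toward the robot. Free rollers; side rails 51 mm apart over all, 5 mm above the rollers; stop 32 mm high, only on the front side. Lift the front carrier out and the next roll down within a second
- tin: round spring tin, 63 mm across, 20 mm tall, a bystander; origin at the centre of its underside
- eyeglass: black eyeglass (loupe), 35 mm across, 29 mm tall, a bystander; origin at the centre of its underside
- grease: white grease bottle, 26 mm across, 40 mm tall, a bystander; origin at the centre of its underside
- oiling_tool: oiler, a thin pen-like tool, 94 mm long, a bystander; origin at the centre of its underside

How it is judged:
By the outcome, as a careful person would: the job done as asked, in the order asked, and still so for the second after the job is handed in, with the robot touching nothing.
Of carrier_c, carrier_d only 1 to 2 are there at a start; the rules pass over those that are not, and their reading is None.
At some moment in a run one of carrier_d may be knocked a few centimetres aside while the robot is not near it.
It also fails if it takes over 210 s, if anything falls off the work surface, if the arm or the gripper's body presses on something with over 40 N, if the wrist force passes 120 N, or if a joint passes its speed limit or range.

### The arm

A 6-joint arm with a two-finger parallel gripper is mounted at the origin on a cart in front of the work surface, level with it; the furniture and walls round the work are solid. World frame = base frame: x ahead of the robot, y to its left, z up, the work surface at z = 0. Lengths are in m, angles in degrees, forces in N, time in s.
With the tool pointing down it reaches from about 0.35 to 0.725 m from the base axis. Payload 6 kg.
Tool frame: the origin (TCP) lies between the finger pads; the fingertips stand 19 mm ahead of it and the grasp point (between the pads) is the TCP; z points along the fingers, y is the line along which they close (so a half turn about z gives the same grasp; the last joint's range is limited). The gripper opens to 85 mm and grips with 20 to 120 N. Pads are 22 mm wide; open, the fingers measure 114 mm over their backs; the gripper's body (76 mm by 85 mm) begins 54 mm behind the grasp point. The pads swing forward as they close: fully open they stand 13 mm farther back than shut.
Start: joints at [92.802, 2.303, 4.859, 0, -92.561, -19.12], TCP at [0.169, 0.576, 0.25] pointing down, gripper open.
Joint ranges: [-146.85, 146.85], [-73.84, 115.35], [-62.03, 85.46], [-188.31, 113.3], [-161.28, -10.13], [-171.36, 171.36]. Speed limits (degrees/s): [147.25, 147.25, 172.46, 180, 180, 180].

### API

Orientations are given as a 3x3 rotation matrix whose columns are the frame's x, y, z axes.
In Python, from station import bot gives the robot as it stands.
- The arm moves only by the shell command python3 -m crank 'ROWS' [FORCE]. ROWS is JSON, a list of rows, each an object of numbers: "tx", "ty", "tz": the shift along the tool's x, y, z in m; "wx", "wy", "wz": the turn, a rotation vector about the tool's x, y, z in degrees; "hand": the opening, from 0 (shut) to 1 (fully open). In form: [{"tx": .., "ty": .., "tz": .., "wx": .., "wy": .., "wz": .., "hand": ..}, ...]. A call has 1 to 20 rows; each row shifts and turns the commanded pose from where the row before left it, along the tool's axes as they then stand; what a row does not reach is not made up. A row lasts 1/10 s, in which the tool goes at most 50 mm and 8.59 degrees, less where a joint would pass 70% of its speed; a pose out of reach is approached as far as the arm can. A call is refused whole if a number of a shift passes 0.05 or a number of a turn 8.59, either way. A call with a gripper value outside its range is refused whole. The fingers move at their own pace and stop on an object; FORCE is the grip in N (left out, the last holds). Time passes only in rows, so rows that do not move let the fingers close. It gives the time, the measured TCP pose, the force, the opening and the grip force at its end, in the units of the state.
- bot.get_state(): the state, without advancing time (a new reading comes with each control period).
- bot.camera(name): name is "scene" or "top" or "wrist"; returns a dict with "image" (384x512x3 uint8, red, green, blue), "z_map" (384x512 float32, m along the optical axis (not along the pixel's ray), 0 where there is no reading), "intrinsics" (3x3 intrinsics, pixels), "world_to_cam" (4x4, takes a point from world to camera coordinates); the wrist camera has in their place "T_tool_cam" (4x4, takes a point from camera to tool coordinates, whose origin is the TCP and whose axes are the flange's). Camera axes: x right, y down, z forward; pixel columns grow to the right and rows downward; lengths in m; the calibration is good to about 2 mm. A picture is of the moment at which its call begins: read the wrist's pose just before it.
- bot.sign_off(): hands the job in; it is judged then, once.
The state is a dict: "time": time; "joint_pos": joint angles; "dq": joint speeds; "joint_efforts": joint torques, N m; "tool_pos": TCP position; "tool_rot": TCP orientation; "contact_force": force on the tool from outside, world axes, zero at the start; "ft_torque": the same for the moment, N m; "finger_gap": finger opening in m; "gripper_force": force on a finger pad.
Only numpy, scipy, OpenCV 4.12 (cv2) and the standard library are available. Lean on these libraries where they do the work, as an engineer would, in place of code of your own. Each camera call takes 0.05 s, during which the arm holds its last target. There are 200 camera calls.

## Working session

There is one attempt and no reset: what is moved stays moved. The work goes in short steps, Python scripts to look and compute and a shell command to move; the robot and the scene stay as the last step left them, time stands still between calls to the robot, and variables do not carry over. Pictures are saved under pics/ and viewed, at most 14 in all, crops included, and the job is handed in when it is done.

```bash
ls; mkdir -p pics; python3 - <<'E'
from station import bot
import numpy as np,cv2
s=bot.get_state();print({k:np.round(v,3).tolist() for k,v in s.items()})
for n in["scene","top"]:
    d=bot.camera(n);np.savez(f"{n}0.npz",**d)
    cv2.imwrite(f"pics/{n}0.png",cv2.resize(d["image"][:,:,::-1],(800,600),interpolation=cv2.INTER_CUBIC))
    print(n,d["intrinsics"],d["world_to_cam"].round(3))
E
```

```text
pics
{'time': 0.0, 'joint_pos': [92.802, 2.338, 4.801, -0.028, -92.559, -19.118], 'dq': [-0.007, -0.044, -0.063, 0.0, -0.02, -0.033], 'joint_efforts': [0.0, -36.82, 34.741, 6.932, -0.006, -0.0], 'tool_pos': [0.168, 0.576, 0.249], 'tool_rot': [[0.96, -0.281, -0.0], [-0.281, -0.96, -0.002], [0.0, 0.002, -1.0]], 'contact_force': [-0.055, -0.177, 0.278], 'ft_torque': [0.067, 0.022, 0.035], 'gripper_force': 0.0, 'finger_gap': 0.085}
scene [[368.50708211   0.         256.88920598]
 [  0.         368.50708211 189.18262069]
 [  0.           0.           1.        ]] [[ 0.807 -0.591 -0.02  -0.455]
 [-0.434 -0.568 -0.699  0.352]
 [ 0.401  0.573 -0.715  1.03 ]
 [ 0.     0.     0.     1.   ]]
top [[425.01793995   0.         253.59239631]
 [  0.         425.01793995 192.21603951]
 [  0.           0.           1.        ]] [[ 3.000e-02 -1.000e+00 -1.000e-03 -1.000e-03]
 [-9.900e-01 -2.900e-02 -1.400e-01  6.030e-01]
 [ 1.400e-01  5.000e-03 -9.900e-01  1.157e+00]
 [ 0.000e+00  0.000e+00  0.000e+00  1.000e+00]]
```

View pics/scene0.png

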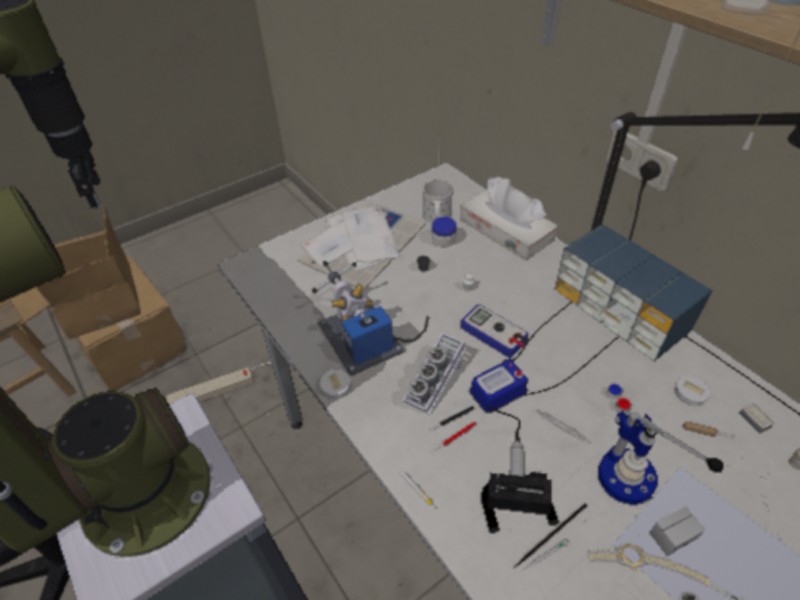

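View pics/top0.png

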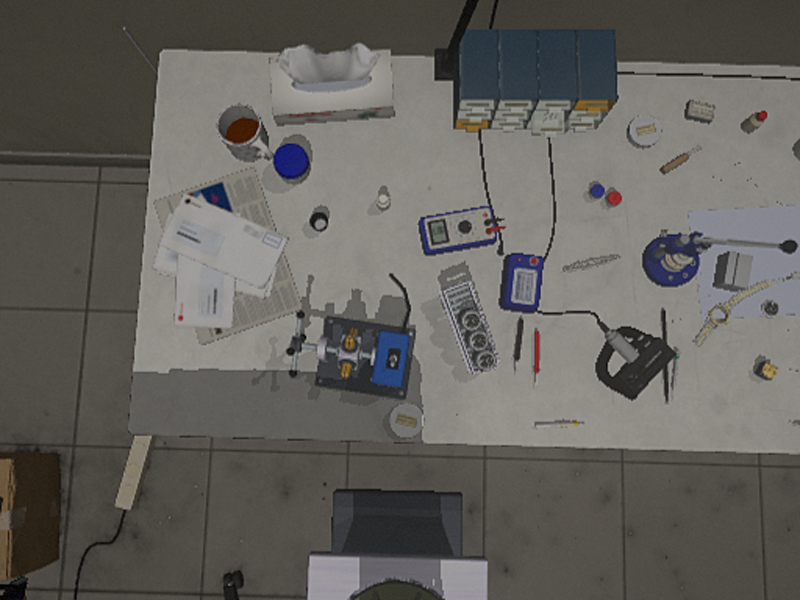

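Three carriers stand in the lane (top 800×600 view: about (470,320), (477,340), (485,360)). None is on the bench left of the winder. The winder is at (350,350), with the hub and spokes at (297,345) and the toggle on the blue gearbox at (393,358). Next I'll turn the depth into positions and zoom in.

```bash
cat > h.py <<'E'
import numpy as np,cv2
from station import bot
def pts(d,T=None):
    "world points HxWx3"
    K=d["intrinsics"];z=d["z_map"];v,u=np.mgrid[:z.shape[0],:z.shape[1]]
    P=np.stack([(u-K[0,2])/K[0,0]*z,(v-K[1,2])/K[1,1]*z,z],-1)
    M=T if T is not None else np.linalg.inv(d["world_to_cam"])
    return P@M[:3,:3].T+M[:3,3]
def wrist(name):
    s=bot.get_state();d=bot.camera("wrist")
    T=np.eye(4);T[:3,:3]=s["tool_rot"];T[:3,3]=s["tool_pos"]
    d["T"]=T@d["T_tool_cam"];np.savez(name+".npz",**d)
    cv2.imwrite(f"pics/{name}.png",cv2.resize(d["image"][:,:,::-1],(800,600),interpolation=cv2.INTER_CUBIC))
    return d
E
python3 - <<'E'
from h import *
d=np.load("top0.npz");P=pts(d)
for n,(a,b) in dict(hub=(310,345),knobA=(300,315),knobB=(297,345),knobC=(293,372),spigA=(349,340),spigB=(349,368),box=(393,340),tog=(393,358),base=(325,330),lanetop=(455,280),a=(484,361),b=(476,340),c=(470,319),stop=(488,372),tin=(407,420),eye=(319,220)).items():
    print(n,P[int(b*.64),int(a*.64)].round(3))
im=d["image"]
c=im[160:280,170:330,::-1];cv2.imwrite("pics/c0.png",cv2.resize(c,(800,600),interpolation=cv2.INTER_CUBIC))
print(np.load("top0.npz")["image"].shape, bot.camera("wrist")["T_tool_cam"].round(3))
E
```

```text
hub [0.516 0.163 0.093]
knobA [0.564 0.178 0.119]
knobB [0.515 0.183 0.1  ]
knobC [0.468 0.192 0.078]
spigA [0.522 0.093 0.137]
spigB [0.477 0.093 0.113]
box [0.527 0.021 0.108]
tog [0.495 0.02  0.113]
base [0.548 0.146 0.014]
lanetop [ 0.651 -0.092  0.001]
a [ 0.497 -0.139  0.062]
b [ 0.534 -0.123  0.071]
c [ 0.568 -0.111  0.082]
stop [ 0.48  -0.155 -0.001]
tin [ 0.392 -0.008  0.02 ]
eye [0.759 0.168 0.008]
(384, 512, 3) [[ 0.    -0.962 -0.272  0.069]
 [ 1.     0.001 -0.001  0.002]
 [ 0.001 -0.272  0.962 -0.123]
 [ 0.     0.     0.     1.   ]]
```

View pics/c0.png

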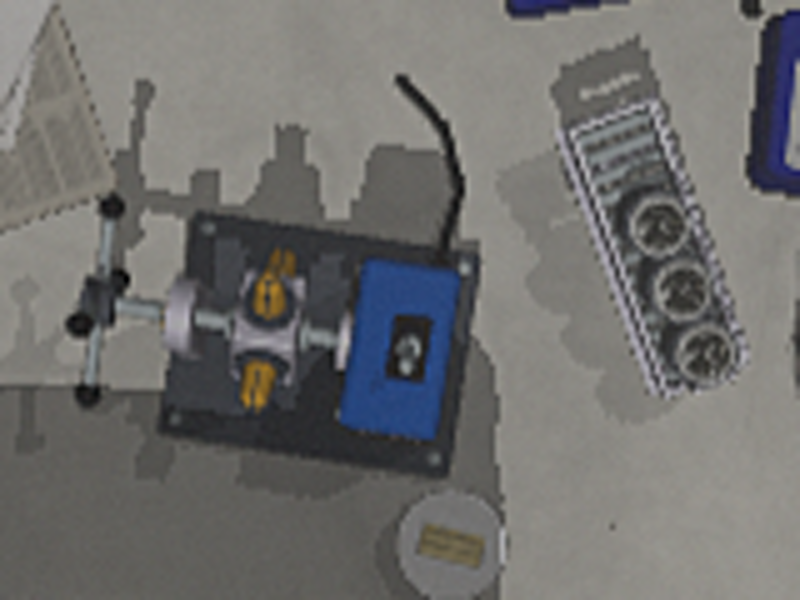

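The rotor's up-most spigot leans away from the robot. By depth, the lane yaw is about 21.5° and its slope about 15°. I'll move over for a wrist view.

```bash
R='{"tx":0.0316,"ty":0.0336,"tz":-0.005}' ; python3 -m crank '[{"tx":0.0316,"ty":0.0336,"tz":-0.005},{"tx":0.0316,"ty":0.0336,"tz":-0.005},{"tx":0.0316,"ty":0.0336,"tz":-0.005},{"tx":0.0316,"ty":0.0336,"tz":-0.005},{"tx":0.0316,"ty":0.0336,"tz":-0.005},{"tx":0.0316,"ty":0.0336,"tz":-0.005},{"tx":0.0316,"ty":0.0336,"tz":-0.005},{"tx":0.0316,"ty":0.0336,"tz":-0.005},{"tx":0.0316,"ty":0.0336,"tz":-0.005},{"tx":0.0316,"ty":0.0336,"tz":-0.005},{"tx":0.0316,"ty":0.0336,"tz":-0.005},{"tx":0.0316,"ty":0.0336,"tz":-0.005},{"tx":0.0316,"ty":0.0336,"tz":-0.005},{"tx":0.0316,"ty":0.0336,"tz":-0.005}]'
python3 -m crank '[{"wz":8.35},{"wz":8.35},{"wz":8.35},{"wz":8.35},{"wz":8.35},{"wz":8.35},{"wz":8.35},{"wz":8.35},{"wz":8.35},{"wz":8.35},{"wz":8.35},{"wz":8.35},{"wz":8.35},{"wz":8.35},{"wz":8.35},{"wz":8.35},{"wz":8.35},{},{}]'
python3 - <<'E'
from h import *
d=wrist("w1");print(d["intrinsics"],bot.get_state()["joint_pos"])
E
```

```text
[[308.59108765   0.         254.8274904 ]
 [  0.         308.59108765 188.21220628]
 [  0.           0.           1.        ]] [ 9.28010008e+01  2.32679152e+00  4.82475300e+00 -1.51823411e-02
 -9.25610951e+01 -1.91188455e+01]$[0]: bad value
$[0]: bad value
```

View pics/w1.png

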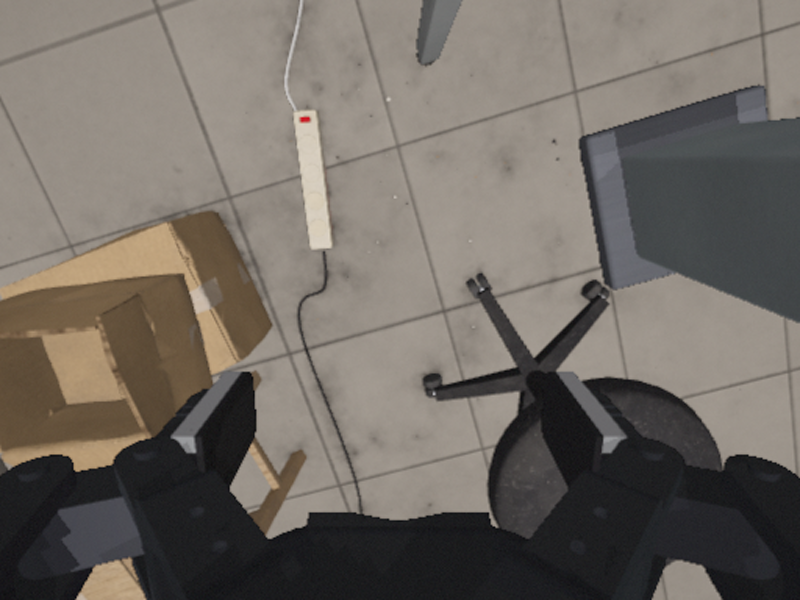

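The arm hasn't moved and the picture shows the floor, because the rows were refused. They probably need every key.

```bash
python3 -m crank '[{"tx":0.0316,"ty":0.0336,"tz":-0.005,"wx":0,"wy":0,"wz":0,"hand":1},{"tx":0.0316,"ty":0.0336,"tz":-0.005,"wx":0,"wy":0,"wz":0,"hand":1},{"tx":0.0316,"ty":0.0336,"tz":-0.005,"wx":0,"wy":0,"wz":0,"hand":1},{"tx":0.0316,"ty":0.0336,"tz":-0.005,"wx":0,"wy":0,"wz":0,"hand":1},{"tx":0.0316,"ty":0.0336,"tz":-0.005,"wx":0,"wy":0,"wz":0,"hand":1},{"tx":0.0316,"ty":0.0336,"tz":-0.005,"wx":0,"wy":0,"wz":0,"hand":1},{"tx":0.0316,"ty":0.0336,"tz":-0.005,"wx":0,"wy":0,"wz":0,"hand":1},{"tx":0.0316,"ty":0.0336,"tz":-0.005,"wx":0,"wy":0,"wz":0,"hand":1},{"tx":0.0316,"ty":0.0336,"tz":-0.005,"wx":0,"wy":0,"wz":0,"hand":1},{"tx":0.0316,"ty":0.0336,"tz":-0.005,"wx":0,"wy":0,"wz":0,"hand":1},{"tx":0.0316,"ty":0.0336,"tz":-0.005,"wx":0,"wy":0,"wz":0,"hand":1},{"tx":0.0316,"ty":0.0336,"tz":-0.005,"wx":0,"wy":0,"wz":0,"hand":1},{"tx":0.0316,"ty":0.0336,"tz":-0.005,"wx":0,"wy":0,"wz":0,"hand":1},{"tx":0.0316,"ty":0.0336,"tz":-0.005,"wx":0,"wy":0,"wz":0,"hand":1}]' 40
```

```text
time: 1.6
tool_pos: [0.4613, -0.0019, 0.3207]
tool_rot: [[0.96, -0.281, 0.001], [-0.281, -0.96, 0.0], [0.001, -0.001, -1.0]]
contact_force: [0.7, 0.4, 0.2]
finger_gap: 0.0852
gripper_force: 0.0
```

```bash
python3 -m crank '[{"tx":0,"ty":0,"tz":0,"wx":0,"wy":0,"wz":8.35,"hand":1},{"tx":0,"ty":0,"tz":0,"wx":0,"wy":0,"wz":8.35,"hand":1},{"tx":0,"ty":0,"tz":0,"wx":0,"wy":0,"wz":8.35,"hand":1},{"tx":0,"ty":0,"tz":0,"wx":0,"wy":0,"wz":8.35,"hand":1},{"tx":0,"ty":0,"tz":0,"wx":0,"wy":0,"wz":8.35,"hand":1},{"tx":0,"ty":0,"tz":0,"wx":0,"wy":0,"wz":8.35,"hand":1},{"tx":0,"ty":0,"tz":0,"wx":0,"wy":0,"wz":8.35,"hand":1},{"tx":0,"ty":0,"tz":0,"wx":0,"wy":0,"wz":8.35,"hand":1},{"tx":0,"ty":0,"tz":0,"wx":0,"wy":0,"wz":8.35,"hand":1},{"tx":0,"ty":0,"tz":0,"wx":0,"wy":0,"wz":8.35,"hand":1},{"tx":0,"ty":0,"tz":0,"wx":0,"wy":0,"wz":8.35,"hand":1},{"tx":0,"ty":0,"tz":0,"wx":0,"wy":0,"wz":8.35,"hand":1},{"tx":0,"ty":0,"tz":0,"wx":0,"wy":0,"wz":8.35,"hand":1},{"tx":0,"ty":0,"tz":0,"wx":0,"wy":0,"wz":8.35,"hand":1},{"tx":0,"ty":0,"tz":0,"wx":0,"wy":0,"wz":8.35,"hand":1},{"tx":0,"ty":0,"tz":0,"wx":0,"wy":0,"wz":8.35,"hand":1},{"tx":0,"ty":0,"tz":0,"wx":0,"wy":0,"wz":8.35,"hand":1},{"tx":0,"ty":0,"tz":0,"wx":0,"wy":0,"wz":0,"hand":1}]'
python3 - <<'E'
from h import *
d=wrist("w2");print(bot.get_state()["joint_pos"])
E
```

```text
time: 3.4
tool_pos: [0.4609, 0.0001, 0.3202]
tool_rot: [[-0.929, -0.369, -0.0], [-0.369, 0.929, -0.0], [0.0, -0.0, -1.0]]
contact_force: [-0.1, -0.6, -0.8]
finger_gap: 0.0851
gripper_force: 0.0
[ 2.52464971e+01 -1.78579762e+01 -5.98039020e+00 -1.48536902e-03
 -1.01885274e+02 -9.33322534e+01]
```

View pics/w2.png

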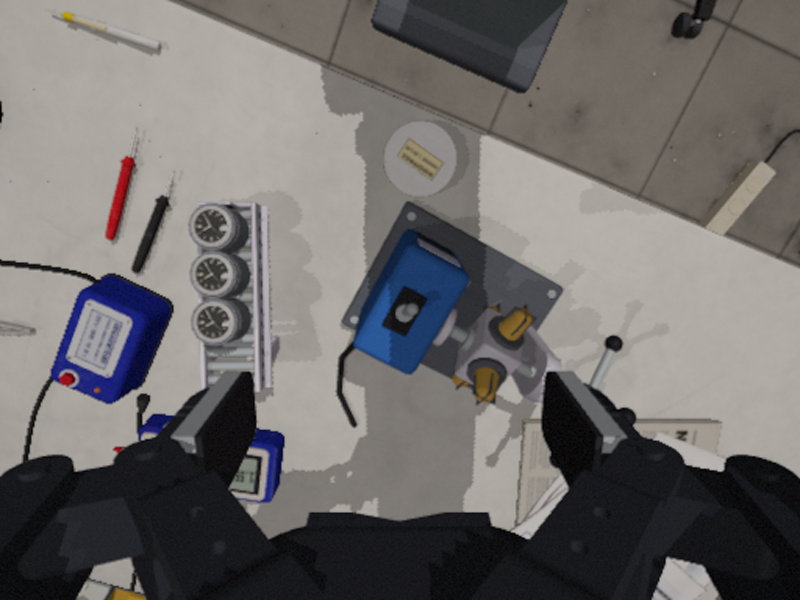

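The wrist view shows the dials at (215,228), (216,276) and (216,321), with the lane upright in the image. The toggle is at (405,312), the orange spigots at (515,322) and (486,382), and one knob at (613,343). Now the measurements.

```bash
cat > m.py <<'E'
from h import *
w=dict(np.load("w2.npz"));t=dict(np.load("top0.npz"))
Pw=pts(w,w["T"]);Pt=pts(t)
g=cv2.cvtColor(w["image"],cv2.COLOR_RGB2GRAY)
roi=g[115:225,105:180];roi=cv2.resize(roi,None,fx=4,fy=4,interpolation=cv2.INTER_CUBIC)
c=cv2.HoughCircles(roi,cv2.HOUGH_GRADIENT,1,80,param1=150,param2=25,minRadius=45,maxRadius=80)
C=c[0][np.argsort(c[0][:,1])]
for x,y,r in C:
    u,v=105+x/4,115+y/4;k=Pw[int(v)-4:int(v)+5,int(u)-4:int(u)+5].reshape(-1,3)
    print("dial px",u.round(1),v.round(1),(r/4).round(1),np.median(k,0).round(4))
# blue box
def box(im,P,lo,hi,n,reg):
    hsv=cv2.cvtColor(im,cv2.COLOR_RGB2HSV)
    m=(hsv[...,0]>100)&(hsv[...,0]<125)&(hsv[...,1]>120)&(P[...,2]>lo)&(P[...,2]<hi)&(P[...,0]>reg[0])&(P[...,0]<reg[1])&(P[...,1]>reg[2])&(P[...,1]<reg[3])
    q=P[m];print(n,m.sum(),q.mean(0).round(4),cv2.minAreaRect((q[:,:2]*1000).astype(np.float32)))
for nm,im,P in(("w",w["image"],Pw),("t",t["image"],Pt)):
    box(im,P,.1,.112,nm+" box",(.4,.62,-.06,.1))
    hsv=cv2.cvtColor(im,cv2.COLOR_RGB2HSV)
    o=(hsv[...,0]>10)&(hsv[...,0]<25)&(hsv[...,1]>150)&(hsv[...,2]>80)&(abs(P[...,1]-.09)<.05)&(abs(P[...,0]-.52)<.1)
    n,l,st,ce=cv2.connectedComponentsWithStats(o.astype(np.uint8))
    for i in range(1,n):
        if st[i,4]>8:
            q=P[l==i];print(nm,"orange",st[i,4],ce[i].round(1),q.mean(0).round(4),q.min(0).round(3),q.max(0).round(3))
    k=(hsv[...,2]<60)&(P[...,2]>.03)&(P[...,1]>.165)&(P[...,1]<.24)&(abs(P[...,0]-.52)<.09)
    n,l,st,ce=cv2.connectedComponentsWithStats(k.astype(np.uint8))
    for i in range(1,n):
        if st[i,4]>8:
            q=P[l==i];print(nm,"dark",st[i,4],ce[i].round(1),np.median(q,0).round(4),q.min(0).round(3),q.max(0).round(3))
q=Pt[(Pt[...,2]>.109)&(abs(Pt[...,0]-.5)<.04)&(abs(Pt[...,1]-.015)<.03)];print("tog t",len(q),q.mean(0).round(4),q[q[:,2].argmax()])
q=Pw[(Pw[...,2]>.109)&(abs(Pw[...,0]-.5)<.04)&(abs(Pw[...,1]-.015)<.03)];print("tog w",len(q),q.mean(0).round(4),q[q[:,2].argmax()])
E
python3 m.py
```

```text
Traceback (most recent call last):
  File "m.py", line 7, in <module>
    C=c[0][np.argsort(c[0][:,1])]
      ~^^^
TypeError: 'NoneType' object is not subscriptable
```

```bash
sed -i 's/param1=150,param2=25,minRadius=45/param1=100,param2=14,minRadius=44/; s/^c=cv2/roi=cv2.GaussianBlur(roi,(9,9),2)\nc=cv2/' m.py; python3 m.py
```

```text
dial px 142.9 149.1 16.2 [ 0.5011 -0.1358  0.0626]
dial px 136.9 176.4 11.9 [ 0.534  -0.1312  0.0713]
dial px 136.6 205.6 12.7 [ 0.5661 -0.1188  0.0807]
w box 2893 [0.4928 0.0205 0.1048] ((494.8912658691406, 20.66834259033203), (53.72256851196289, 89.31859588623047), 82.94474792480469)
w orange 209 [328.6 207.8] [0.4737 0.0926 0.1137] [0.462 0.086 0.104] [0.485 0.102 0.119]
w orange 195 [310.6 244.1] [0.5168 0.0873 0.1272] [0.509 0.081 0.117] [0.525 0.097 0.137]
w orange 19 [292.4 243.2] [0.5426 0.0826 0.0791] [0.54  0.08  0.075] [0.545 0.085 0.082]
w dark 77 [392.5 219.2] [0.4656 0.1858 0.0801] [0.461 0.182 0.074] [0.471 0.193 0.084]
w dark 68 [401.7 265.2] [0.4966 0.1827 0.1451] [0.494 0.178 0.138] [0.501 0.189 0.149]
w dark 13 [353.2 295. ] [0.5663 0.1706 0.1113] [0.564 0.169 0.108] [0.568 0.173 0.114]
t box 562 [0.4942 0.0249 0.1054] ((494.8184814453125, 23.982505798339844), (52.16438674926758, 89.5374755859375), 82.86283874511719)
t orange 14 [221.8 218.4] [0.5196 0.0967 0.1268] [0.51  0.093 0.08 ] [0.535 0.099 0.138]
t orange 16 [224.9 219.5] [0.5166 0.0884 0.1292] [0.51  0.085 0.12 ] [0.523 0.091 0.136]
t orange 34 [221.1 236.2] [0.4739 0.0975 0.1149] [0.464 0.09  0.109] [0.482 0.105 0.12 ]
t dark 19 [192.1 201. ] [0.5644 0.1781 0.1129] [0.559 0.173 0.106] [0.57  0.184 0.119]
t dark 62 [189.2 220. ] [0.5158 0.1839 0.1041] [0.496 0.176 0.04 ] [0.536 0.194 0.15 ]
t dark 19 [187.2 238.6] [0.465  0.1919 0.0792] [0.46  0.186 0.075] [0.47  0.197 0.085]
tog t 82 [0.495  0.0199 0.114 ] [0.4835249  0.01694388 0.13707048]
tog w 167 [0.4926 0.0149 0.1185] [0.48533237 0.01685725 0.13449483]
```

```bash
python3 - <<'E'
from h import *
d=dict(np.load("w2.npz"));P=pts(d,d["T_tool_cam"])
for z0,z1 in((-.03,-.02),(-.02,-.01),(-.01,0),(0,.01),(.01,.02)):
    for s in(-1,1):
        m=(d["z_map"]>0)&(P[...,2]>z0)&(P[...,2]<z1)&(P[...,1]*s>0)&(abs(P[...,0])<.04)
        q=P[m]
        if len(q):print(z0,s,len(q),"x",q[:,0].min().round(4),q[:,0].max().round(4),"inner y",np.percentile(abs(q[:,1]),[1,10,50,99]).round(4),"zmax",q[:,2].max().round(4))
E
```

```text
-0.03 -1 759 x -0.0079 0.0132 inner y [0.0444 0.0447 0.0453 0.058 ] zmax -0.02
-0.03 1 764 x -0.0078 0.013 inner y [0.04   0.0402 0.0408 0.0537] zmax -0.02
-0.02 -1 819 x -0.0109 0.0127 inner y [0.0445 0.0447 0.0452 0.0583] zmax -0.01
-0.02 1 819 x -0.0102 0.0127 inner y [0.04   0.0402 0.0406 0.0539] zmax -0.01
-0.01 -1 650 x -0.0101 0.0128 inner y [0.0446 0.0448 0.0451 0.0582] zmax -0.0
-0.01 1 644 x -0.0103 0.0126 inner y [0.0401 0.0402 0.0406 0.0537] zmax -0.0
0 -1 234 x -0.0105 0.0125 inner y [0.0446 0.0447 0.045  0.051 ] zmax 0.0073
0 1 236 x -0.0101 0.0124 inner y [0.0401 0.0402 0.0405 0.0468] zmax 0.0081
```

```bash
sed -i 's/    T=np.eye(4)/    d["T_tool_cam"]=d["T_tool_cam"].copy();d["T_tool_cam"][:3,3]+=[-.0012,.00225,-.0015]\n    T=np.eye(4)/' h.py; python3 - <<'E'
from h import *
w=dict(np.load("w2.npz"));T=w["T"].copy();T[:3,3]+=[.0003,.0025,.0015]
P=pts(w,T);t=dict(np.load("top0.npz"));Pt=pts(t)
for nm,P in(("w",P),("t",Pt)):
    yaw=np.radians(21.5);h=np.array([np.cos(yaw),np.sin(yaw),0]);s=np.radians(15)
    u=np.r_[h[:2]*np.cos(s),np.sin(s)];n=np.r_[-h[:2]*np.sin(s),np.cos(s)];v=np.cross(n,u)
    m=(P[...,0]>.45)&(P[...,0]<.68)&(P[...,1]>-.19)&(P[...,1]<-.06)&(P[...,2]>.02)
    q=P[m];a,b,c=q@u,q@v,q@n
    hh,e=np.histogram(c,np.arange(c.min(),c.max()+.002,.002));print(nm,list(zip((e*1000).round(0).astype(int).tolist(),hh.tolist())))
    rail=q[c<np.percentile(c,30)]
    top=c>c.max()-.009
    r=cv2.minAreaRect((np.c_[a,b][top]*1000).astype(np.float32));print(r)
    # yaw from lane
    rr=cv2.minAreaRect((q[:,:2]*1000).astype(np.float32));print("all",rr)
    lab=cv2.kmeans(a[top].astype(np.float32)[:,None],3,None,(3,50,1e-6),5,cv2.KMEANS_PP_CENTERS)[1].ravel()
    for i in range(3):
        A,B,C=a[top][lab==i],b[top][lab==i],c[top][lab==i]
        (ca,cb),rad=cv2.minEnclosingCircle((np.c_[A,B]*1000).astype(np.float32))
        hi=np.percentile(C,85);print("circ r",round(rad,1),"top n",hi.round(4),"bbox",A.min().round(4),A.max().round(4),B.min().round(4),B.max().round(4),"centre pt",(u*ca/1000+v*cb/1000+n*(hi-.022)).round(4))
E
```

```text
w [(-125, 3), (-123, 8), (-121, 9), (-119, 16), (-117, 19), (-115, 26), (-113, 29), (-111, 31), (-109, 34), (-107, 46), (-105, 35), (-103, 45), (-101, 57), (-99, 100), (-97, 344), (-95, 106), (-93, 92), (-91, 89), (-89, 150), (-87, 347), (-85, 555), (-83, 158), (-81, 326), (-79, 297), (-77, 42), (-75, 37), (-73, 45), (-71, 41), (-69, 37), (-67, 47), (-65, 39), (-63, 46), (-61, 44), (-59, 57), (-57, 83), (-55, 26), (-53, 63), (-51, 104), (-49, 429), (-47, 1240), (-45, 430), (-43, 3), (-41, 0), (-39, 0), (-37, 0), (-35, 0), (-33, 0), (-31, 0), (-29, 0), (-27, 0), (-25, 0), (-23, 0), (-21, 0), (-19, 0), (-17, 0), (-15, 0), (-13, 0), (-11, 0), (-9, 0), (-7, 0), (-5, 0), (-3, 0), (-1, 0), (1, 0), (3, 0), (5, 0), (7, 0), (9, 0), (11, 0), (13, 0), (15, 0), (17, 0), (19, 0), (21, 0), (23, 0), (25, 0), (27, 0), (29, 0), (31, 0), (33, 0), (35, 0), (37, 0), (39, 0), (41, 0), (43, 0), (45, 0), (47, 0), (49, 0), (51, 0), (53, 0), (55, 0), (57, 0), (59, 0), (61, 0), (63, 0), (65, 0), (67, 0), (69, 0), (71, 0), (73, 0), (75, 0), (77, 0), (79, 0), (81, 0), (83, 0), (85, 0), (87, 0), (89, 0), (91, 0)
[... 1631 characters left out ...]
, 21), (-75, 8), (-73, 2), (-71, 7), (-69, 5), (-67, 8), (-65, 3), (-63, 3), (-61, 10), (-59, 8), (-57, 6), (-55, 15), (-53, 25), (-51, 83), (-49, 129), (-47, 124), (-45, 64), (-43, 16), (-41, 2)]
((451.88970947265625, -315.1146545410156), (109.99818420410156, 36.394683837890625), 1.5752849578857422)
all ((574.4774169921875, -154.79196166992188), (167.4494171142578, 142.33419799804688), 23.056589126586914)
circ r 18.3 top n -0.0445 bbox 0.4334 0.4673 -0.3333 -0.2972 centre pt [ 0.5366 -0.1272  0.0524]
circ r 18.5 top n -0.0445 bbox 0.3971 0.4317 -0.3334 -0.2981 centre pt [ 0.5038 -0.141   0.0429]
circ r 18.7 top n -0.0442 bbox 0.4714 0.5069 -0.3322 -0.2959 centre pt [ 0.5709 -0.113   0.0627]
```

```bash
python3 - <<'E'
from h import *
w=dict(np.load("w2.npz"));T=w["T"].copy();T[:3,3]+=[.0003,.0025,.0015];P=pts(w,T)
yaw=np.radians(22.5);h=np.array([np.cos(yaw),np.sin(yaw),0]);s=np.radians(15)
u=np.r_[h[:2]*np.cos(s),np.sin(s)];n=np.r_[-h[:2]*np.sin(s),np.cos(s)];v=np.cross(n,u)
m=(P[...,0]>.45)&(P[...,0]<.68)&(P[...,1]>-.19)&(P[...,1]<-.06)&(P[...,2]>.02)&(P[...,2]<.12)
q=P[m];c=q@n;q=q[c>np.percentile(c,99)-.007];a,b,c=q@u,q@v,q@n
print(cv2.minAreaRect((np.c_[a,b]*1000).astype(np.float32)))
lab=cv2.kmeans(a.astype(np.float32)[:,None],3,None,(3,50,1e-6),5,cv2.KMEANS_PP_CENTERS)[1].ravel()
for i in range(3):
    A,B,C=a[lab==i],b[lab==i],c[lab==i]
    (ca,cb),r=cv2.minEnclosingCircle((np.c_[A,B]*1000).astype(np.float32));hi=np.percentile(C,85)
    print(round(r,1),hi.round(4),(u*ca/1000+v*cb/1000+n*(hi-.022)).round(4))
E
```

```text
((446.0046691894531, -324.267822265625), (113.420654296875, 38.198638916015625), 0.7872412204742432)
19.0 -0.0438 [ 0.5724 -0.1138  0.0619]
19.0 -0.0438 [ 0.5387 -0.1281  0.0521]
20.3 -0.0439 [ 0.5034 -0.1422  0.0418]
```

Top and wrist views agree: carrier a's mid is at about (.504,-.142,.042) and the lane yaw is about 22.8°. The winder yaw is -7°, the hub about (.515,.184,.092), and the spokes sit about 19.5° off level. First I turn the rotor about 25° toward the robot.

```bash
python3 -m crank '[{"tx":0,"ty":0,"tz":0,"wx":0,"wy":0,"wz":7.2,"hand":0},{"tx":0,"ty":0,"tz":0,"wx":0,"wy":0,"wz":7.2,"hand":0},{"tx":0,"ty":0,"tz":0,"wx":0,"wy":0,"wz":7.2,"hand":0},{"tx":0,"ty":0,"tz":0,"wx":0,"wy":0,"wz":7.2,"hand":0},{"tx":-0.0106,"ty":0.038,"tz":0.012,"wx":0,"wy":0,"wz":0,"hand":0},{"tx":-0.0106,"ty":0.038,"tz":0.012,"wx":0,"wy":0,"wz":0,"hand":0},{"tx":-0.0106,"ty":0.038,"tz":0.012,"wx":0,"wy":0,"wz":0,"hand":0},{"tx":-0.0106,"ty":0.038,"tz":0.012,"wx":0,"wy":0,"wz":0,"hand":0},{"tx":-0.0106,"ty":0.037,"tz":0.012,"wx":0,"wy":0,"wz":0,"hand":0},{"tx":0,"ty":0,"tz":0,"wx":0,"wy":0,"wz":0,"hand":0},{"tx":0,"ty":0,"tz":0,"wx":0,"wy":0,"wz":0,"hand":0},{"tx":0,"ty":0,"tz":0.04,"wx":0,"wy":0,"wz":0,"hand":0},{"tx":0,"ty":0,"tz":0,"wx":0,"wy":0,"wz":0,"hand":0}]'
python3 - <<'E'
from h import *
d=wrist("w3");P=pts(d,d["T_tool_cam"]);
q=P[(P[...,2]>-.03)&(P[...,2]<.03)&(abs(P[...,0])<.05)&(abs(P[...,1])<.05)&(d["z_map"]>0)]
print("closed fingers in tool",np.percentile(q,[1,99],axis=0).round(4))
E
```

```text
time: 4.75
tool_pos: [0.5348, 0.1799, 0.2159]
tool_rot: [[-0.993, 0.122, -0.007], [0.122, 0.993, -0.002], [0.006, -0.003, -1.0]]
contact_force: [-0.1, 0.2, -2.1]
finger_gap: 0.0
gripper_force: 0.0
closed fingers in tool [[-0.0108 -0.0255 -0.0299]
 [ 0.0123  0.0245  0.0129]]
```

View pics/w3.png

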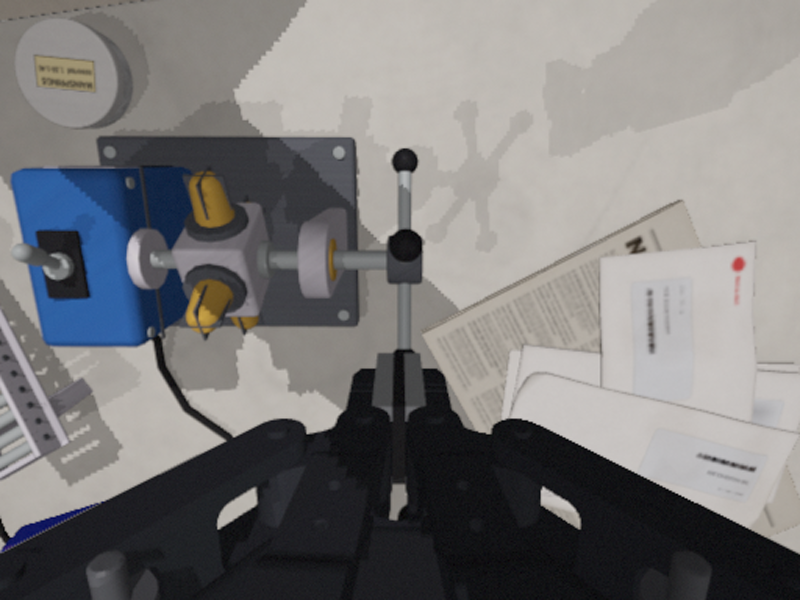

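This view is square with the winder. The top knob is at (405,245), the front knob at (404,160), the spigots at (210,200) and (208,305), and the bat at (40,258). I'll measure the knobs and spigots from it.

```bash
cat > rot.py <<'E'
import sys
from h import *
# winder-frame (x_w along -tool x approx) measurement from a wrist npz
d=dict(np.load(sys.argv[1]+".npz"));P=pts(d,d["T"]);yaw=np.radians(-7.1)
xw=np.array([np.cos(yaw),np.sin(yaw),0]);yw=np.array([-np.sin(yaw),np.cos(yaw),0])
hub=np.array([.515,.184,.092])
X=(P-hub)@xw;Y=(P-hub)@yw;Z=P[...,2]-.092
hsv=cv2.cvtColor(d["image"],cv2.COLOR_RGB2HSV)
k=(hsv[...,2]<70)&(abs(X)<.07)&(abs(Y)<.012)&(Z>-.06)&(Z<.065)
n,l,st,ce=cv2.connectedComponentsWithStats(k.astype(np.uint8))
for i in range(1,n):
    if st[i,4]>15:
        m=l==i;print("dark",st[i,4],ce[i].round(0),"X",X[m].min().round(4),X[m].max().round(4),"Y",np.median(Y[m]).round(4),"Z",np.percentile(Z[m],[5,50,95]).round(4))
o=(hsv[...,0]>10)&(hsv[...,0]<25)&(hsv[...,1]>150)&(abs(X)<.08)&(abs(Y+.092)<.03)
n,l,st,ce=cv2.connectedComponentsWithStats(o.astype(np.uint8))
for i in range(1,n):
    if st[i,4]>15:
        m=l==i;x,z=X[m],Z[m];ys=Y[m]
        print("orange",st[i,4],"X",x.min().round(4),x.max().round(4),"Y",ys.min().round(4),ys.max().round(4),np.median(ys).round(4),"Z",z.max().round(4),"ang",np.degrees(np.arctan2(z.mean(),x.mean())).round(1))
b=(Z>.018)&(abs(X)<.05)&(Y<-.13)&(Y>-.2)&(d["z_map"]>0)
if b.sum():
    i=np.where(b,Z,-1).argmax();print("bat X",X[b].min().round(4),X[b].max().round(4),"Y",Y[b].min().round(4),Y[b].max().round(4),"top",X.flat[i].round(4),Y.flat[i].round(4),Z.flat[i].round(4))
E
python3 rot.py w3
```

```text
dark 189 [259. 102.] X -0.053 -0.042 Y 0.0012 Z [-0.0131 -0.0098 -0.0081]
dark 649 [259. 164.] X -0.0197 0.0138 Y 0.0007 Z [0.0097 0.0523 0.0568]
dark 26 [258. 224.] X 0.0456 0.0475 Y 0.0006 Z [0.0172 0.019  0.0203]
orange 566 X -0.0397 -0.0167 Y -0.0988 -0.082 -0.0879 Z 0.0286 ang 140.9
orange 507 X 0.007 0.024 Y -0.0975 -0.0818 -0.0877 Z 0.0462 ang 67.5
orange 57 X 0.0375 0.0454 Y -0.0906 -0.0839 -0.0872 Z -0.0074 ang -16.9
bat X -0.014 0.0188 Y -0.1757 -0.1567 top -0.0087 -0.1681 0.0437
```

```bash
python3 -m crank '[{"tx":0,"ty":0,"tz":0.0385,"wx":0,"wy":0,"wz":0,"hand":0},{"tx":0,"ty":0,"tz":0.0385,"wx":0,"wy":0,"wz":0,"hand":0},{"tx":0,"ty":0,"tz":0,"wx":0,"wy":0,"wz":0,"hand":0},{"tx":0.0075,"ty":0,"tz":0,"wx":0,"wy":0,"wz":0,"hand":0},{"tx":0.0075,"ty":0,"tz":0,"wx":0,"wy":0,"wz":0,"hand":0},{"tx":0.0075,"ty":0,"tz":0,"wx":0,"wy":0,"wz":0,"hand":0},{"tx":0.0075,"ty":0,"tz":0,"wx":0,"wy":0,"wz":0,"hand":0},{"tx":0,"ty":0,"tz":0,"wx":0,"wy":0,"wz":0,"hand":0},{"tx":0,"ty":0,"tz":0,"wx":0,"wy":0,"wz":0,"hand":0}]'
python3 -m crank '[{"tx":-0.004,"ty":0,"tz":0,"wx":0,"wy":0,"wz":0,"hand":0},{"tx":0,"ty":0,"tz":-0.04,"wx":0,"wy":0,"wz":0,"hand":0},{"tx":0,"ty":-0.02,"tz":-0.04,"wx":0,"wy":0,"wz":0,"hand":0.6},{"tx":0,"ty":-0.04,"tz":0,"wx":0,"wy":0,"wz":0,"hand":0.6},{"tx":0,"ty":0,"tz":0,"wx":0,"wy":0,"wz":0,"hand":0.6},{"tx":0,"ty":0,"tz":0,"wx":0,"wy":0,"wz":0,"hand":0.6}]'
python3 - <<'E'
from h import *
wrist("w4")
E
python3 rot.py w4
```

```text
time: 5.7
tool_pos: [0.5071, 0.1852, 0.1446]
tool_rot: [[-0.992, 0.122, 0.002], [0.122, 0.992, 0.001], [-0.001, 0.001, -1.0]]
contact_force: [0.3, -0.2, 1.3]
finger_gap: -0.0001
gripper_force: 0.7
time: 6.3
tool_pos: [0.5037, 0.1242, 0.2231]
tool_rot: [[-0.992, 0.124, -0.001], [0.124, 0.992, 0.0], [0.001, 0.0, -1.0]]
contact_force: [-0.5, 1.0, -0.7]
finger_gap: 0.0508
gripper_force: 0.0
dark 143 [323. 135.] X -0.0473 -0.0368 Y -0.0003 Z [-0.0261 -0.023  -0.0208]
dark 295 [343. 169.] X -0.0327 -0.02 Y -0.0007 Z [0.0456 0.049  0.0513]
dark 448 [322. 194.] X -0.0153 0.0359 Y -0.0035 Z [-0.039   0.0095  0.0137]
dark 40 [337. 189.] X -0.0065 0.001 Y 0.0067 Z [0.01   0.0121 0.0135]
orange 480 X -0.0445 -0.0217 Y -0.0993 -0.0824 -0.0894 Z 0.0176 ang 156.8
orange 394 X -0.001 0.0114 Y -0.0982 -0.0823 -0.089 Z 0.05 ang 82.6
orange 61 X 0.0137 0.0468 Y -0.0967 -0.086 -0.0932 Z 0.0484 ang 24.3
orange 87 X 0.0342 0.0483 Y -0.0902 -0.0833 -0.0872 Z 0.0034 ang -1.3
bat X -0.0147 0.019 Y -0.1765 -0.1567 top -0.0069 -0.1677 0.0443
```

View pics/w4.png

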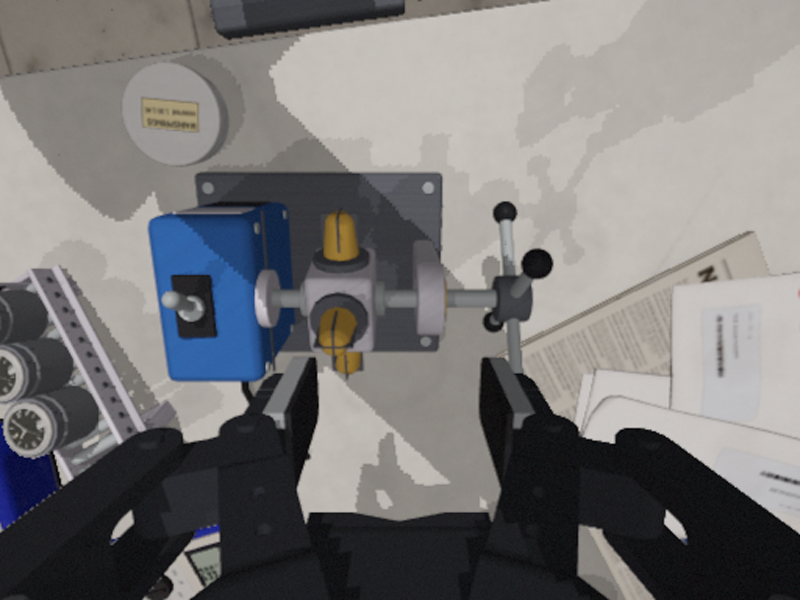

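The spigot now stands about 12° short of vertical; the top knob is at (537,263). One more nudge.

```bash
python3 -m crank '[{"tx":-0.002,"ty":0.0203,"tz":0,"wx":0,"wy":0,"wz":0,"hand":0},{"tx":-0.002,"ty":0.0203,"tz":0,"wx":0,"wy":0,"wz":0,"hand":0},{"tx":-0.002,"ty":0.0203,"tz":0,"wx":0,"wy":0,"wz":0,"hand":0},{"tx":0,"ty":0,"tz":0,"wx":0,"wy":0,"wz":0,"hand":0},{"tx":0,"ty":0,"tz":0.026,"wx":0,"wy":0,"wz":0,"hand":0},{"tx":0,"ty":0,"tz":0.026,"wx":0,"wy":0,"wz":0,"hand":0},{"tx":0,"ty":0,"tz":0.0265,"wx":0,"wy":0,"wz":0,"hand":0},{"tx":0,"ty":0,"tz":0,"wx":0,"wy":0,"wz":0,"hand":0},{"tx":0.006,"ty":0,"tz":0,"wx":0,"wy":0,"wz":0,"hand":0},{"tx":0.006,"ty":0,"tz":0,"wx":0,"wy":0,"wz":0,"hand":0},{"tx":0.006,"ty":0,"tz":0,"wx":0,"wy":0,"wz":0,"hand":0},{"tx":0.002,"ty":0,"tz":0,"wx":0,"wy":0,"wz":0,"hand":0},{"tx":0,"ty":0,"tz":0,"wx":0,"wy":0,"wz":0,"hand":0},{"tx":0,"ty":0,"tz":0,"wx":0,"wy":0,"wz":0,"hand":0}]'
python3 -m crank '[{"tx":-0.004,"ty":0,"tz":0,"wx":0,"wy":0,"wz":0,"hand":0},{"tx":0,"ty":0,"tz":-0.04,"wx":0,"wy":0,"wz":0,"hand":0},{"tx":0,"ty":-0.02,"tz":-0.04,"wx":0,"wy":0,"wz":0,"hand":1},{"tx":0,"ty":-0.04,"tz":0,"wx":0,"wy":0,"wz":0,"hand":1},{"tx":0,"ty":-0.02,"tz":0,"wx":0,"wy":0,"wz":0,"hand":1},{"tx":0,"ty":0,"tz":0,"wx":0,"wy":0,"wz":0,"hand":1},{"tx":0,"ty":0,"tz":0,"wx":0,"wy":0,"wz":0,"hand":1}]'
python3 - <<'E'
from h import *
wrist("w5")
E
python3 rot.py w5
```

```text
time: 7.75
tool_pos: [0.4978, 0.1874, 0.1464]
tool_rot: [[-0.992, 0.123, 0.003], [0.123, 0.992, 0.001], [-0.002, 0.002, -1.0]]
contact_force: [2.8, 1.2, 0.6]
finger_gap: -0.0002
gripper_force: 1.6
time: 8.45
tool_pos: [0.4912, 0.1069, 0.2247]
tool_rot: [[-0.992, 0.124, -0.001], [0.124, 0.992, -0.0], [0.001, -0.0, -1.0]]
contact_force: [-0.1, -0.2, 0.1]
finger_gap: 0.0726
gripper_force: 0.0
dark 122 [339. 151.] X -0.0411 -0.0298 Y -0.001 Z [-0.0343 -0.0306 -0.0285]
dark 281 [366. 170.] X -0.0403 -0.0276 Y -0.001 Z [0.0396 0.0429 0.0449]
dark 540 [347. 202.] X -0.0136 0.014 Y -0.0028 Z [0.0006 0.012  0.0138]
dark 96 [333. 225.] X 0.0286 0.0439 Y -0.0021 Z [-0.0358 -0.0313 -0.0293]
orange 438 X -0.0457 -0.0237 Y -0.0995 -0.0827 -0.0899 Z 0.0111 ang 167.6
orange 320 X -0.006 0.0029 Y -0.0986 -0.0825 -0.0895 Z 0.0499 ang 92.6
orange 17 X 0.0044 0.0073 Y -0.0961 -0.0924 -0.0939 Z 0.0503 ang 83.3
orange 23 X 0.0043 0.0076 Y -0.0896 -0.0853 -0.088 Z 0.0499 ang 83.0
orange 216 X 0.0314 0.0486 Y -0.0981 -0.0829 -0.0899 Z 0.0095 ang 9.7
bat X -0.027 0.0184 Y -0.1764 -0.13 top -0.0232 -0.1353 0.2031
```

The top spigot is vertical within about 1°, its axis at about (.505,.094). Now to the lane.

```bash
cat > delta.py <<'E'
import sys
from h import *
s=bot.get_state();R=np.array(s["tool_rot"]);t=np.array(eval(sys.argv[1]))
print("pos",np.round(s["tool_pos"],4),"tool delta",(R.T@(t-s["tool_pos"])).round(4),"F",np.round(s["contact_force"],1))
if len(sys.argv)>2:
    from scipy.spatial.transform import Rotation as Q
    yaw,tilt=map(float,sys.argv[2:4])  # tool x heading, tilt about y
    D=Q.from_euler("z",yaw,degrees=True).as_matrix()@np.diag([1,-1,-1])@Q.from_euler("y",tilt,degrees=True).as_matrix()
    print("rotvec left",Q.from_matrix(R.T@D).as_rotvec(degrees=True).round(2))
E
python3 -m crank '[{"tx":0,"ty":-0.04,"tz":0,"wx":0,"wy":0,"wz":0,"hand":1},{"tx":0,"ty":-0.04,"tz":0,"wx":0,"wy":0,"wz":0,"hand":1},{"tx":0,"ty":-0.04,"tz":0,"wx":0,"wy":0,"wz":0,"hand":1},{"tx":0,"ty":-0.04,"tz":0,"wx":0,"wy":0,"wz":0,"hand":1},{"tx":0,"ty":-0.04,"tz":0,"wx":0,"wy":0,"wz":0,"hand":1},{"tx":0,"ty":-0.04,"tz":0,"wx":0,"wy":0,"wz":0,"hand":1},{"tx":0,"ty":0,"tz":0,"wx":0,"wy":0,"wz":-7.475,"hand":1},{"tx":0,"ty":0,"tz":0,"wx":0,"wy":0,"wz":-7.475,"hand":1},{"tx":0,"ty":0,"tz":0,"wx":0,"wy":0,"wz":-7.475,"hand":1},{"tx":0,"ty":0,"tz":0,"wx":0,"wy":0,"wz":-7.475,"hand":1},{"tx":0,"ty":0,"tz":0,"wx":0,"wy":-7.5,"wz":0,"hand":1},{"tx":0,"ty":0,"tz":0,"wx":0,"wy":-7.5,"wz":0,"hand":1},{"tx":0,"ty":0,"tz":0,"wx":0,"wy":0,"wz":0,"hand":1},{"tx":0,"ty":0,"tz":0,"wx":0,"wy":0,"wz":0,"hand":1}]' 70
python3 delta.py '[.4883,-.1481,.1043]' -157.2 -15; python3 delta.py '[.5026,-.1421,.0463]'
```

```text
time: 9.9
tool_pos: [0.4616, -0.1309, 0.2251]
tool_rot: [[-0.89, -0.388, 0.238], [-0.375, 0.922, 0.1], [-0.258, -0.0, -0.966]]
contact_force: [0.4, 0.5, -0.4]
finger_gap: 0.0857
gripper_force: 0.0
pos [ 0.4616 -0.1309  0.2251] tool delta [ 0.0139 -0.0262  0.1214] F [ 0.4  0.5 -0.4]
rotvec left [ 0.01 -0.04  0.04]
pos [ 0.4616 -0.1309  0.2251] tool delta [ 0.0139 -0.0262  0.1814] F [ 0.4  0.5 -0.4]
```

```bash
python3 -m crank '[{"tx":0.007,"ty":-0.0131,"tz":0.02,"wx":0,"wy":0,"wz":0,"hand":1},{"tx":0.0069,"ty":-0.0131,"tz":0.02,"wx":0,"wy":0,"wz":0,"hand":1},{"tx":0,"ty":0,"tz":0.027,"wx":0,"wy":0,"wz":0,"hand":1},{"tx":0,"ty":0,"tz":0.027,"wx":0,"wy":0,"wz":0,"hand":1},{"tx":0,"ty":0,"tz":0.027,"wx":0,"wy":0,"wz":0,"hand":1},{"tx":0,"ty":0,"tz":0,"wx":0,"wy":0,"wz":0,"hand":1},{"tx":0,"ty":0,"tz":0,"wx":0,"wy":0,"wz":0,"hand":1}]'
cat > car.py <<'E'
import sys
from h import *
# front-most carrier's top disc in the tool frame (tool tilted with the lane)
d=wrist(sys.argv[1]);P=pts(d,d["T_tool_cam"])
m=(d["z_map"]>0)&(abs(P[...,1])<.027)&(abs(P[...,0])<.09)&(P[...,2]>.015)&(P[...,2]<.12)
q=P[m];z0=np.percentile(q[:,2],2)
t=m&(P[...,2]<z0+.007)
n,l,st,ce=cv2.connectedComponentsWithStats(t.astype(np.uint8))
q=P[t];print("n",len(q),"z top",np.percentile(q[:,2],[5,50]).round(4),"x",q[:,0].min().round(4),q[:,0].max().round(4),"y",q[:,1].min().round(4),q[:,1].max().round(4))
e=q[q[:,0]>q[:,0].max()-.034]
(c,r)=cv2.minEnclosingCircle((e[:,:2]*1000).astype(np.float32));print("front disc centre tool mm",np.round(c,1),round(r,1))
E
python3 car.py w6
```

```text
time: 10.6
tool_pos: [0.4887, -0.1482, 0.1043]
tool_rot: [[-0.89, -0.389, 0.236], [-0.376, 0.921, 0.1], [-0.256, -0.0, -0.967]]
contact_force: [-0.3, 0.4, 0.6]
finger_gap: 0.0854
gripper_force: 0.0
n 6968 z top [0.0415 0.0429] x -0.0755 0.0208 y -0.0198 0.0179
front disc centre tool mm [ 3.4 -0.9] 21.2
```

View pics/w6.png

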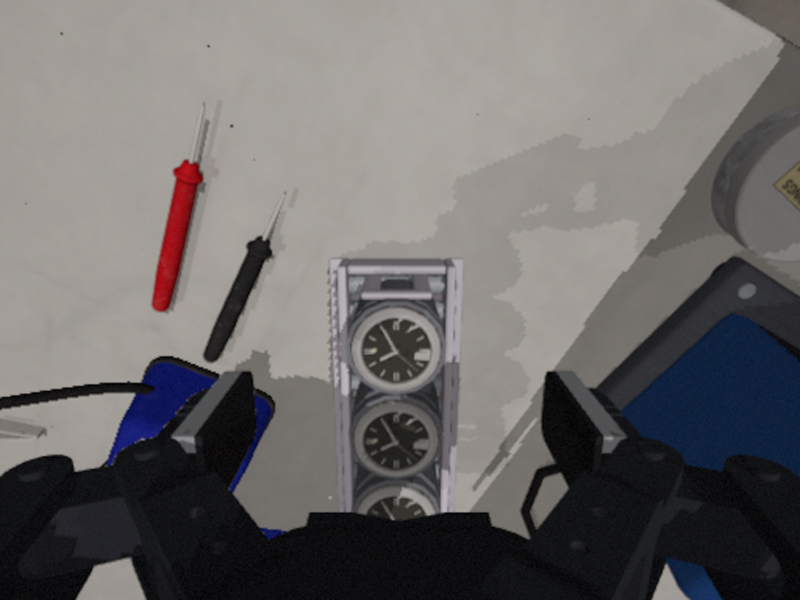

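The front carrier is at (396,350), centred between the fingers. Its top is 42 mm ahead, as expected. Grasping it.

```bash
python3 -m crank '[{"tx":0.0015,"ty":-0.001,"tz":0.02,"wx":0,"wy":0,"wz":0,"hand":1},{"tx":0,"ty":0,"tz":0.02,"wx":0,"wy":0,"wz":0,"hand":1},{"tx":0,"ty":0,"tz":0.02,"wx":0,"wy":0,"wz":0,"hand":1},{"tx":0,"ty":0,"tz":0,"wx":0,"wy":0,"wz":0,"hand":1},{"tx":0,"ty":0,"tz":0,"wx":0,"wy":0,"wz":0,"hand":0},{"tx":0,"ty":0,"tz":0,"wx":0,"wy":0,"wz":0,"hand":0},{"tx":0,"ty":0,"tz":0,"wx":0,"wy":0,"wz":0,"hand":0},{"tx":0,"ty":0,"tz":0,"wx":0,"wy":0,"wz":0,"hand":0},{"tx":0,"ty":0,"tz":0,"wx":0,"wy":0,"wz":0,"hand":0},{"tx":0,"ty":0,"tz":0,"wx":0,"wy":0,"wz":0,"hand":0},{"tx":0,"ty":0,"tz":0,"wx":0,"wy":0,"wz":0,"hand":0}]' 60
```

```text
time: 11.75
tool_pos: [0.5026, -0.144, 0.0477]
tool_rot: [[-0.89, -0.388, 0.241], [-0.375, 0.922, 0.1], [-0.261, -0.001, -0.965]]
contact_force: [-1.9, 1.1, 5.3]
finger_gap: 0.0366
gripper_force: 59.6
```

```bash
python3 -m crank '[{"tx":0,"ty":0,"tz":-0.015,"wx":0,"wy":0,"wz":0,"hand":0},{"tx":0,"ty":0,"tz":-0.025,"wx":0,"wy":0,"wz":0,"hand":0},{"tx":0,"ty":0,"tz":-0.035,"wx":0,"wy":0,"wz":0,"hand":0},{"tx":0,"ty":0,"tz":-0.04,"wx":0,"wy":0,"wz":0,"hand":0},{"tx":0,"ty":0,"tz":-0.04,"wx":0,"wy":0,"wz":0,"hand":0},{"tx":0,"ty":0,"tz":-0.02,"wx":0,"wy":7.5,"wz":0,"hand":0},{"tx":0,"ty":0,"tz":0,"wx":0,"wy":7.5,"wz":0,"hand":0},{"tx":0,"ty":0,"tz":0,"wx":0,"wy":0,"wz":0,"hand":0},{"tx":0,"ty":0,"tz":0,"wx":0,"wy":0,"wz":0,"hand":0}]'
cat > held.py <<'E'
import sys
from h import *
d=wrist(sys.argv[1]);P=pts(d,d["T_tool_cam"])
m=(d["z_map"]>0)&(abs(P[...,1])<.0175)&(P[...,0]>-.03)&(P[...,0]<.04)&(P[...,2]>-.035)&(P[...,2]<.005)
q=P[m];hh,e=np.histogram(q[:,2],np.arange(-.035,.006,.002));print(hh)
z0=np.median(q[(q[:,2]<np.percentile(q[:,2],40))][:,2])
t=q[q[:,2]<z0+.006];print(len(t),"z",z0.round(4),"x",t[:,0].min().round(4),t[:,0].max().round(4))
A=np.c_[t[:,:2],np.ones(len(t))];f=t[abs(t[:,2]-z0)<.0015];print("plane tilt deg x,y",np.degrees(np.linalg.lstsq(np.c_[f[:,:2],np.ones(len(f))],f[:,2],rcond=None)[0][:2]).round(2))
E
python3 held.py w7; python3 delta.py '[.505,.0941,.18]' -157.2 0
```

```text
time: 12.65
tool_pos: [0.4603, -0.1609, 0.2139]
tool_rot: [[-0.921, -0.389, -0.001], [-0.389, 0.921, 0.001], [0.001, 0.001, -1.0]]
contact_force: [0.1, -1.2, -0.6]
finger_gap: 0.0365
gripper_force: 61.6
[   0    0    0    0    0    0    0    0   44 2956 2215  663  167   77
  123  238  122  131  115  113]
6006 z -0.0156 x -0.0205 0.0182
plane tilt deg x,y [ 0.02 -0.12]
pos [ 0.46   -0.1612  0.2144] tool delta [-0.1406  0.2178  0.0345] F [ 0.   0.1 -0.6]
rotvec left [0.03 0.01 0.04]
```

View pics/w7.png

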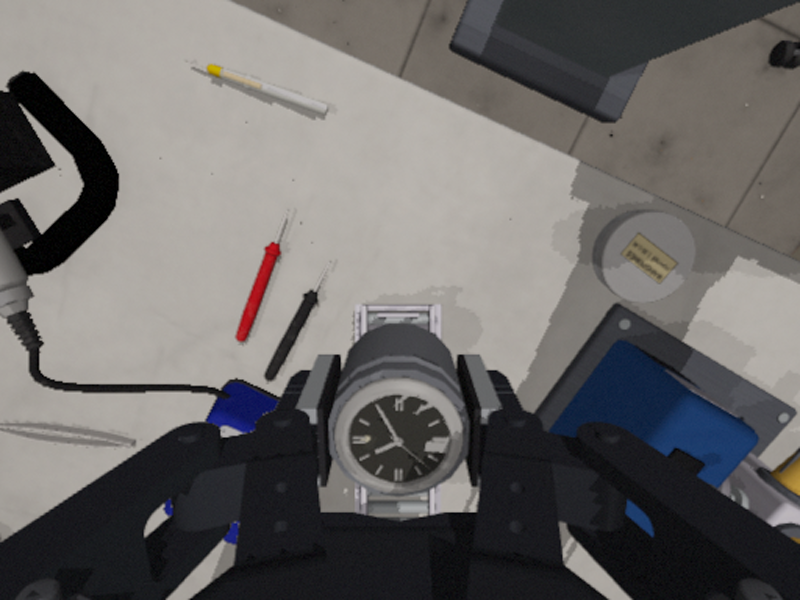

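The carrier is held upright. Its dial centre is at (400,438), about 1 mm off the TCP in tool x, and its mid is about 5.5 mm ahead of the TCP. Carrying it to the spigot.

```bash
python3 -m crank '[{"tx":-0.01,"ty":0.0156,"tz":0,"wx":0,"wy":0,"wz":0,"hand":0},{"tx":-0.0199,"ty":0.0311,"tz":0,"wx":0,"wy":0,"wz":0,"hand":0},{"tx":-0.0199,"ty":0.0311,"tz":0,"wx":0,"wy":0,"wz":0,"hand":0},{"tx":-0.0199,"ty":0.0311,"tz":0,"wx":0,"wy":0,"wz":0,"hand":0},{"tx":-0.0199,"ty":0.0311,"tz":0,"wx":0,"wy":0,"wz":0,"hand":0},{"tx":-0.0199,"ty":0.0311,"tz":0,"wx":0,"wy":0,"wz":0,"hand":0},{"tx":-0.0199,"ty":0.0311,"tz":0,"wx":0,"wy":0,"wz":0,"hand":0},{"tx":-0.01,"ty":0.0155,"tz":0.01,"wx":0,"wy":0,"wz":0,"hand":0},{"tx":0,"ty":0,"tz":0.0144,"wx":0,"wy":0,"wz":0,"hand":0},{"tx":0,"ty":0,"tz":0,"wx":0,"wy":0,"wz":0,"hand":0},{"tx":0,"ty":0,"tz":0,"wx":0,"wy":0,"wz":0,"hand":0},{"tx":0,"ty":0,"tz":0,"wx":0,"wy":0,"wz":0,"hand":0}]'
python3 delta.py '[.5039,.0936,.168]' -157.2 0
```

```text
time: 13.9
tool_pos: [0.5043, 0.0923, 0.1914]
tool_rot: [[-0.922, -0.387, 0.001], [-0.387, 0.922, 0.0], [-0.001, -0.0, -1.0]]
contact_force: [-0.2, 0.4, -0.3]
finger_gap: 0.0365
gripper_force: 61.6
pos [0.5043 0.0923 0.1914] tool delta [-0.0001  0.0013  0.0234] F [-0.2  0.4 -0.3]
rotvec left [-0.02  0.06 -0.05]
```

```bash
python3 -m crank '[{"tx":0,"ty":0.0013,"tz":0.012,"wx":0,"wy":0,"wz":0,"hand":0},{"tx":0,"ty":0,"tz":0.012,"wx":0,"wy":0,"wz":0,"hand":0},{"tx":0,"ty":0,"tz":0,"wx":0,"wy":0,"wz":0,"hand":0},{"tx":0,"ty":0,"tz":0.003,"wx":0,"wy":0,"wz":0,"hand":0},{"tx":0,"ty":0,"tz":0.003,"wx":0,"wy":0,"wz":0,"hand":0},{"tx":0,"ty":0,"tz":0.003,"wx":0,"wy":0,"wz":0,"hand":0},{"tx":0,"ty":0,"tz":0,"wx":0,"wy":0,"wz":0,"hand":0}]'
python3 -m crank '[{"tx":0,"ty":0,"tz":0.003,"wx":0,"wy":0,"wz":0,"hand":0},{"tx":0,"ty":0,"tz":0.003,"wx":0,"wy":0,"wz":0,"hand":0},{"tx":0,"ty":0,"tz":0,"wx":0,"wy":0,"wz":0,"hand":0}]'
```

```text
time: 14.6
tool_pos: [0.5036, 0.0945, 0.1574]
tool_rot: [[-0.922, -0.388, -0.0], [-0.388, 0.922, -0.0], [0.0, -0.0, -1.0]]
contact_force: [-0.1, 0.2, -0.5]
finger_gap: 0.0365
gripper_force: 61.6
time: 14.9
tool_pos: [0.5039, 0.0943, 0.1515]
tool_rot: [[-0.922, -0.388, 0.001], [-0.388, 0.922, -0.001], [-0.0, -0.001, -1.0]]
contact_force: [3.3, -1.8, -0.9]
finger_gap: 0.0367
gripper_force: 61.6
```

The bore is engaged, with low forces. Pressing further.

```bash
python3 -m crank '[{"tx":-0.0005,"ty":-0.0005,"tz":0.003,"wx":0,"wy":0,"wz":0,"hand":0},{"tx":0,"ty":0,"tz":0.002,"wx":0,"wy":0,"wz":0,"hand":0},{"tx":0,"ty":0,"tz":0.001,"wx":0,"wy":0,"wz":0,"hand":0},{"tx":0,"ty":0,"tz":0,"wx":0,"wy":0,"wz":0,"hand":0}]'
python3 -m crank '[{"tx":0,"ty":0,"tz":0.002,"wx":0,"wy":0,"wz":0,"hand":0},{"tx":0,"ty":0,"tz":0.001,"wx":0,"wy":0,"wz":0,"hand":0},{"tx":0,"ty":0,"tz":0,"wx":0,"wy":0,"wz":0,"hand":0}]'
```

```text
time: 15.3
tool_pos: [0.5046, 0.0939, 0.1459]
tool_rot: [[-0.922, -0.388, 0.001], [-0.388, 0.922, -0.001], [-0.001, -0.001, -1.0]]
contact_force: [3.4, -4.0, 2.5]
finger_gap: 0.0368
gripper_force: 61.7
time: 15.6
tool_pos: [0.5048, 0.0938, 0.1435]
tool_rot: [[-0.922, -0.388, 0.002], [-0.388, 0.922, -0.001], [-0.001, -0.001, -1.0]]
contact_force: [2.5, -5.2, 5.4]
finger_gap: 0.0365
gripper_force: 62.1
```

```bash
python3 -m crank '[{"tx":0,"ty":-0.001,"tz":0.002,"wx":0,"wy":0,"wz":0,"hand":0},{"tx":0,"ty":0,"tz":0.001,"wx":0,"wy":0,"wz":0,"hand":0},{"tx":0,"ty":0,"tz":0,"wx":0,"wy":0,"wz":0,"hand":0}]'
python3 -m crank '[{"tx":0,"ty":0,"tz":0.001,"wx":0,"wy":0,"wz":0,"hand":0},{"tx":0,"ty":0,"tz":0.001,"wx":0,"wy":0,"wz":0,"hand":0},{"tx":0,"ty":0,"tz":0,"wx":0,"wy":0,"wz":0,"hand":0}]'
```

```text
time: 15.9
tool_pos: [0.505, 0.0935, 0.1415]
tool_rot: [[-0.922, -0.388, 0.002], [-0.388, 0.922, 0.0], [-0.002, -0.0, -1.0]]
contact_force: [-2.3, -2.3, 9.9]
finger_gap: 0.0365
gripper_force: 62.9
time: 16.2
tool_pos: [0.5051, 0.0935, 0.1414]
tool_rot: [[-0.921, -0.389, 0.003], [-0.389, 0.921, 0.0], [-0.003, -0.001, -1.0]]
contact_force: [-7.6, -1.9, 19.7]
finger_gap: 0.0367
gripper_force: 64.0
```

It stopped at z=.1414 with the force rising to 20 N, so it is home. Releasing, rising and checking.

```bash
python3 -m crank '[{"tx":0,"ty":0,"tz":-0.003,"wx":0,"wy":0,"wz":0,"hand":0},{"tx":0,"ty":0,"tz":0,"wx":0,"wy":0,"wz":0,"hand":0.8},{"tx":0,"ty":0,"tz":0,"wx":0,"wy":0,"wz":0,"hand":0.8},{"tx":0,"ty":0,"tz":0,"wx":0,"wy":0,"wz":0,"hand":0.8},{"tx":0,"ty":0,"tz":0,"wx":0,"wy":0,"wz":0,"hand":0.8},{"tx":0,"ty":0,"tz":-0.03,"wx":0,"wy":0,"wz":0,"hand":0.8},{"tx":0,"ty":0,"tz":-0.03,"wx":0,"wy":0,"wz":7.475,"hand":0.8},{"tx":0,"ty":0,"tz":-0.03,"wx":0,"wy":0,"wz":7.475,"hand":0.8},{"tx":0,"ty":0,"tz":0,"wx":0,"wy":0,"wz":7.475,"hand":0.8},{"tx":0,"ty":0,"tz":0,"wx":0,"wy":0,"wz":7.475,"hand":0.8},{"tx":0,"ty":0,"tz":0,"wx":0,"wy":0,"wz":0,"hand":0.8},{"tx":0,"ty":0,"tz":0,"wx":0,"wy":0,"wz":0,"hand":0.8}]'
cat > seat.py <<'E'
import sys
from h import *
# round disc at given world centre: top height etc.
d=wrist(sys.argv[1]);P=pts(d,d["T"]);c=np.array([.5062,.094])
m=(np.hypot(P[...,0]-c[0],P[...,1]-c[1])<.03)&(P[...,2]>.13)&(P[...,2]<.2)
q=P[m];z=np.percentile(q[:,2],90);t=q[q[:,2]>z-.007];(cc,r)=cv2.minEnclosingCircle((t[:,:2]*1000).astype(np.float32))
f=t[abs(t[:,2]-np.median(t[:,2]))<.002]
print(len(q),"ztop",np.percentile(q[:,2],[50,80,95]).round(4),"centre",np.round(cc,1),round(r,1),"tilt",np.degrees(np.linalg.lstsq(np.c_[f[:,:2],np.ones(len(f))],f[:,2],rcond=None)[0][:2]).round(2))
E
python3 seat.py w8;python3 rot.py w8 | head -4; python3 delta.py '[.577,.179,.225]' 172.9 0
```

```text
time: 17.4
tool_pos: [0.5045, 0.0934, 0.2303]
tool_rot: [[-0.993, 0.12, -0.001], [0.12, 0.993, -0.0], [0.001, -0.0, -1.0]]
contact_force: [-0.8, -0.1, -0.1]
finger_gap: 0.0682
gripper_force: 0.0
2613 ztop [0.1571 0.158  0.1587] centre [507.   93.4] 19.3 tilt [0.02 0.  ]
dark 123 [351. 136.] X -0.041 -0.0298 Y -0.0012 Z [-0.034  -0.0308 -0.0284]
dark 287 [381. 149.] X -0.0403 -0.0272 Y -0.0012 Z [0.039  0.0426 0.0451]
dark 469 [359. 185.] X -0.0124 0.0146 Y -0.004 Z [-0.0003  0.0117  0.0139]
dark 97 [344. 210.] X 0.0298 0.044 Y -0.0023 Z [-0.0355 -0.0313 -0.0289]
pos [0.5046 0.0934 0.2303] tool delta [-0.0616  0.0937  0.0052] F [ 0.5  0.8 -1.1]
rotvec left [-0.02 -0.03  0.21]
```

Carrier 1 is home (top at .158, level). Next, a 90° rotor turn.

```bash
python3 -m crank '[{"tx":-0.0154,"ty":0.0234,"tz":0,"wx":0,"wy":0,"wz":0,"hand":0},{"tx":-0.0154,"ty":0.0234,"tz":0,"wx":0,"wy":0,"wz":0,"hand":0},{"tx":-0.0154,"ty":0.0234,"tz":0,"wx":0,"wy":0,"wz":0,"hand":0},{"tx":-0.0154,"ty":0.0234,"tz":0,"wx":0,"wy":0,"wz":0,"hand":0},{"tx":0,"ty":0,"tz":0,"wx":0,"wy":0,"wz":0,"hand":0},{"tx":0,"ty":0,"tz":0.028,"wx":0,"wy":0,"wz":0,"hand":0},{"tx":0,"ty":0,"tz":0.028,"wx":0,"wy":0,"wz":0,"hand":0},{"tx":0,"ty":0,"tz":0.028,"wx":0,"wy":0,"wz":0,"hand":0},{"tx":0,"ty":0,"tz":0,"wx":0,"wy":0,"wz":0,"hand":0},{"tx":0,"ty":0,"tz":0,"wx":0,"wy":0,"wz":0,"hand":0}]'
python3 delta.py '[.4978,.1874,.1464]' 172.9 0
```

```text
time: 18.45
tool_pos: [0.5773, 0.1782, 0.1473]
tool_rot: [[-0.993, 0.122, 0.0], [0.122, 0.993, -0.001], [-0.0, -0.001, -1.0]]
contact_force: [0.3, -0.7, 0.6]
finger_gap: 0.0006
gripper_force: 0.0
pos [0.5773 0.1782 0.1473] tool delta [ 0.0801 -0.0006  0.0008] F [ 0.3 -0.7  0.6]
rotvec left [-0.06  0.01  0.09]
```

```bash
python3 -m crank '[{"tx":0.01,"ty":0,"tz":0,"wx":0,"wy":0,"wz":0,"hand":0},{"tx":0.01,"ty":0,"tz":0,"wx":0,"wy":0,"wz":0,"hand":0},{"tx":0.01,"ty":0,"tz":0,"wx":0,"wy":0,"wz":0,"hand":0},{"tx":0.01,"ty":0,"tz":0,"wx":0,"wy":0,"wz":0,"hand":0},{"tx":0.01,"ty":0,"tz":0,"wx":0,"wy":0,"wz":0,"hand":0},{"tx":0.01,"ty":0,"tz":0,"wx":0,"wy":0,"wz":0,"hand":0},{"tx":0.01,"ty":0,"tz":0,"wx":0,"wy":0,"wz":0,"hand":0},{"tx":0.007,"ty":0,"tz":0,"wx":0,"wy":0,"wz":0,"hand":0},{"tx":0.003,"ty":0,"tz":0.0,"wx":0,"wy":0,"wz":0,"hand":0},{"tx":0,"ty":0,"tz":0,"wx":0,"wy":0,"wz":0,"hand":0},{"tx":0,"ty":0,"tz":0,"wx":0,"wy":0,"wz":0,"hand":0}]'
python3 delta.py '[.4978,.1874,.1464]' 172.9 0
```

```text
time: 19.55
tool_pos: [0.4979, 0.1885, 0.1465]
tool_rot: [[-0.992, 0.123, -0.0], [0.123, 0.992, -0.001], [0.0, -0.001, -1.0]]
contact_force: [2.0, 0.4, 2.4]
finger_gap: 0.0004
gripper_force: 0.9
pos [0.4979 0.1885 0.1465] tool delta [-0.     -0.0011  0.0001] F [2.  0.4 2.4]
rotvec left [-0.04 -0.01  0.06]
```

Same end pose as last time. Rise, step over and check the rotor.

```bash
python3 -m crank '[{"tx":-0.004,"ty":0,"tz":0,"wx":0,"wy":0,"wz":0,"hand":0},{"tx":0,"ty":0,"tz":-0.04,"wx":0,"wy":0,"wz":0,"hand":0},{"tx":0,"ty":-0.02,"tz":-0.04,"wx":0,"wy":0,"wz":0,"hand":1},{"tx":0,"ty":-0.04,"tz":0,"wx":0,"wy":0,"wz":0,"hand":1},{"tx":0,"ty":-0.02,"tz":0,"wx":0,"wy":0,"wz":0,"hand":1},{"tx":0,"ty":0,"tz":0,"wx":0,"wy":0,"wz":0,"hand":1},{"tx":0,"ty":0,"tz":0,"wx":0,"wy":0,"wz":0,"hand":1}]'
python3 - <<'E'
from h import *
wrist("w9")
E
python3 rot.py w9
```

```text
time: 20.25
tool_pos: [0.492, 0.1084, 0.2257]
tool_rot: [[-0.992, 0.124, -0.002], [0.124, 0.992, -0.001], [0.002, -0.001, -1.0]]
contact_force: [0.1, 0.4, 0.0]
finger_gap: 0.0724
gripper_force: 0.0
dark 123 [337. 151.] X -0.0412 -0.0303 Y -0.0007 Z [-0.034  -0.0306 -0.0287]
dark 275 [363. 169.] X -0.0405 -0.0276 Y -0.0008 Z [0.039  0.0428 0.0449]
dark 529 [345. 201.] X -0.0141 0.0135 Y -0.0028 Z [0.0008 0.0119 0.0139]
dark 96 [331. 224.] X 0.0272 0.0434 Y -0.002 Z [-0.0358 -0.0312 -0.0287]
orange 311 X -0.0063 0.0029 Y -0.0985 -0.0825 -0.0895 Z 0.0514 ang 92.9
orange 23 X 0.0033 0.0078 Y -0.0961 -0.0923 -0.0938 Z 0.0509 ang 83.8
orange 29 X 0.004 0.0077 Y -0.0902 -0.0851 -0.088 Z 0.0499 ang 83.5
orange 218 X 0.0312 0.0487 Y -0.0983 -0.0832 -0.0894 Z 0.01 ang 9.8
bat X -0.0264 0.0183 Y -0.1766 -0.13 top -0.0228 -0.1334 0.2045
```

View pics/w9.png

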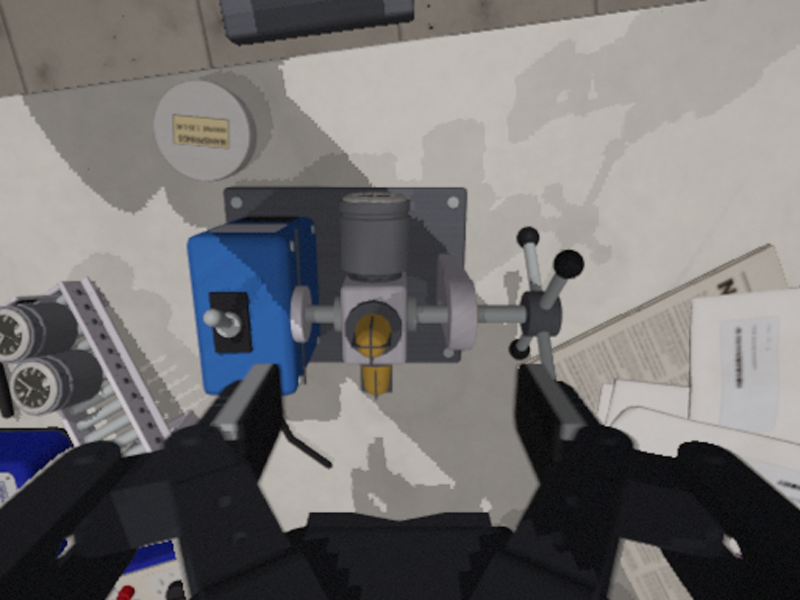

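The rotor is again within about 1° of upright. Carrier 1 points forward at (375,240), and the next spigot is up at (372,335). On to the second carrier.

```bash
python3 -m crank '[{"tx":0,"ty":-0.04,"tz":0,"wx":0,"wy":0,"wz":0,"hand":1},{"tx":0,"ty":-0.04,"tz":0,"wx":0,"wy":0,"wz":0,"hand":1},{"tx":0,"ty":-0.04,"tz":0,"wx":0,"wy":0,"wz":0,"hand":1},{"tx":0,"ty":-0.04,"tz":0,"wx":0,"wy":0,"wz":0,"hand":1},{"tx":0,"ty":-0.04,"tz":0,"wx":0,"wy":0,"wz":0,"hand":1},{"tx":0,"ty":-0.04,"tz":0,"wx":0,"wy":0,"wz":0,"hand":1},{"tx":0,"ty":0,"tz":0,"wx":0,"wy":0,"wz":-7.475,"hand":1},{"tx":0,"ty":0,"tz":0,"wx":0,"wy":0,"wz":-7.475,"hand":1},{"tx":0,"ty":0,"tz":0,"wx":0,"wy":0,"wz":-7.475,"hand":1},{"tx":0,"ty":0,"tz":0,"wx":0,"wy":0,"wz":-7.475,"hand":1},{"tx":0,"ty":0,"tz":0,"wx":0,"wy":-7.5,"wz":0,"hand":1},{"tx":0,"ty":0,"tz":0,"wx":0,"wy":-7.5,"wz":0,"hand":1},{"tx":0,"ty":0,"tz":0,"wx":0,"wy":0,"wz":0,"hand":1},{"tx":0,"ty":0,"tz":0,"wx":0,"wy":0,"wz":0,"hand":1}]' 60
python3 delta.py '[.4883,-.1481,.1043]' -157.2 -15
```

```text
time: 21.7
tool_pos: [0.4623, -0.1294, 0.2267]
tool_rot: [[-0.89, -0.388, 0.238], [-0.375, 0.922, 0.1], [-0.258, 0.0, -0.966]]
contact_force: [1.0, 0.3, -0.1]
finger_gap: 0.0857
gripper_force: 0.0
pos [ 0.4623 -0.1294  0.2267] tool delta [ 0.0155 -0.0274  0.1226] F [ 1.   0.3 -0.1]
rotvec left [ 0.01 -0.06  0.04]
```

```bash
python3 -m crank '[{"tx":0.0078,"ty":-0.0137,"tz":0.02,"wx":0,"wy":0,"wz":0,"hand":1},{"tx":0.0077,"ty":-0.0137,"tz":0.02,"wx":0,"wy":0,"wz":0,"hand":1},{"tx":0,"ty":0,"tz":0.0275,"wx":0,"wy":0,"wz":0,"hand":1},{"tx":0,"ty":0,"tz":0.0275,"wx":0,"wy":0,"wz":0,"hand":1},{"tx":0,"ty":0,"tz":0.0275,"wx":0,"wy":0,"wz":0,"hand":1},{"tx":0,"ty":0,"tz":0,"wx":0,"wy":0,"wz":0,"hand":1},{"tx":0,"ty":0,"tz":0,"wx":0,"wy":0,"wz":0,"hand":1}]'
python3 car.py w10
```

```text
time: 22.4
tool_pos: [0.4887, -0.1481, 0.1041]
tool_rot: [[-0.891, -0.389, 0.236], [-0.376, 0.921, 0.1], [-0.256, 0.0, -0.967]]
contact_force: [-0.2, 0.2, 1.3]
finger_gap: 0.0853
gripper_force: 0.0
n 5746 z top [0.0413 0.0427] x -0.0575 0.0209 y -0.0199 0.0179
front disc centre tool mm [ 3.2 -0.7] 20.7
```

```bash
python3 -m crank '[{"tx":0.0003,"ty":-0.001,"tz":0.02,"wx":0,"wy":0,"wz":0,"hand":1},{"tx":0,"ty":0,"tz":0.02,"wx":0,"wy":0,"wz":0,"hand":1},{"tx":0,"ty":0,"tz":0.02,"wx":0,"wy":0,"wz":0,"hand":1},{"tx":0,"ty":0,"tz":0,"wx":0,"wy":0,"wz":0,"hand":1},{"tx":0,"ty":0,"tz":0,"wx":0,"wy":0,"wz":0,"hand":0},{"tx":0,"ty":0,"tz":0,"wx":0,"wy":0,"wz":0,"hand":0},{"tx":0,"ty":0,"tz":0,"wx":0,"wy":0,"wz":0,"hand":0},{"tx":0,"ty":0,"tz":0,"wx":0,"wy":0,"wz":0,"hand":0},{"tx":0,"ty":0,"tz":0,"wx":0,"wy":0,"wz":0,"hand":0},{"tx":0,"ty":0,"tz":0,"wx":0,"wy":0,"wz":0,"hand":0},{"tx":0,"ty":0,"tz":0,"wx":0,"wy":0,"wz":0,"hand":0}]' 60
python3 -m crank '[{"tx":0,"ty":0,"tz":-0.015,"wx":0,"wy":0,"wz":0,"hand":0},{"tx":0,"ty":0,"tz":-0.025,"wx":0,"wy":0,"wz":0,"hand":0},{"tx":0,"ty":0,"tz":-0.035,"wx":0,"wy":0,"wz":0,"hand":0},{"tx":0,"ty":0,"tz":-0.04,"wx":0,"wy":0,"wz":0,"hand":0},{"tx":0,"ty":0,"tz":-0.04,"wx":0,"wy":0,"wz":0,"hand":0},{"tx":0,"ty":0,"tz":-0.02,"wx":0,"wy":7.5,"wz":0,"hand":0},{"tx":0,"ty":0,"tz":0,"wx":0,"wy":7.5,"wz":0,"hand":0},{"tx":0,"ty":0,"tz":0,"wx":0,"wy":0,"wz":0,"hand":0},{"tx":0,"ty":0,"tz":0,"wx":0,"wy":0,"wz":0,"hand":0}]'
python3 held.py w11; python3 delta.py '[.5062,.0937,.19]' -157.2 0
```

```text
time: 23.55
tool_pos: [0.5037, -0.1435, 0.048]
tool_rot: [[-0.89, -0.388, 0.241], [-0.375, 0.922, 0.1], [-0.261, -0.001, -0.965]]
contact_force: [-2.6, 1.5, 6.2]
finger_gap: 0.0367
gripper_force: 59.5
time: 24.45
tool_pos: [0.4614, -0.1604, 0.2142]
tool_rot: [[-0.921, -0.389, -0.001], [-0.389, 0.921, 0.001], [0.001, 0.001, -1.0]]
contact_force: [-0.9, -0.5, -0.5]
finger_gap: 0.0366
gripper_force: 61.5
[   0    0    0    0    0    0    0    0   54 3160 2103  619  171   61
  129  222  131  126  105  129]
6057 z -0.0156 x -0.0189 0.0195
plane tilt deg x,y [ 0.06 -0.09]
pos [ 0.4611 -0.1607  0.2147] tool delta [-0.1403  0.217   0.0248] F [-0.1 -0.  -0.4]
rotvec left [0.03 0.   0.05]
```

```bash
python3 -m crank '[{"tx":-0.01,"ty":0.0156,"tz":0,"wx":0,"wy":0,"wz":0,"hand":0},{"tx":-0.02,"ty":0.0311,"tz":0,"wx":0,"wy":0,"wz":0,"hand":0},{"tx":-0.02,"ty":0.0311,"tz":0,"wx":0,"wy":0,"wz":0,"hand":0},{"tx":-0.02,"ty":0.0311,"tz":0,"wx":0,"wy":0,"wz":0,"hand":0},{"tx":-0.02,"ty":0.0311,"tz":0,"wx":0,"wy":0,"wz":0,"hand":0},{"tx":-0.02,"ty":0.0311,"tz":0,"wx":0,"wy":0,"wz":0,"hand":0},{"tx":-0.02,"ty":0.0311,"tz":0,"wx":0,"wy":0,"wz":0,"hand":0},{"tx":-0.0106,"ty":0.016,"tz":0.01,"wx":0,"wy":0,"wz":0,"hand":0},{"tx":0,"ty":0,"tz":0.0144,"wx":0,"wy":0,"wz":0,"hand":0},{"tx":0,"ty":0,"tz":0,"wx":0,"wy":0,"wz":0,"hand":0},{"tx":0,"ty":0,"tz":0,"wx":0,"wy":0,"wz":0,"hand":0},{"tx":0,"ty":0,"tz":0,"wx":0,"wy":0,"wz":0,"hand":0}]'
python3 delta.py '[.5064,.0938,.1575]' -157.2 0
```

```text
time: 25.7
tool_pos: [0.5063, 0.0937, 0.1916]
tool_rot: [[-0.922, -0.387, 0.001], [-0.387, 0.922, 0.0], [-0.001, -0.0, -1.0]]
contact_force: [0.3, -0.4, -0.5]
finger_gap: 0.0365
gripper_force: 61.5
pos [0.5063 0.0937 0.1916] tool delta [-0.      0.0001  0.0341] F [ 0.3 -0.4 -0.5]
rotvec left [-0.02  0.07 -0.05]
```

```bash
python3 -m crank '[{"tx":0,"ty":0,"tz":0.012,"wx":0,"wy":0,"wz":0,"hand":0},{"tx":0,"ty":0,"tz":0.012,"wx":0,"wy":0,"wz":0,"hand":0},{"tx":0,"ty":0,"tz":0,"wx":0,"wy":0,"wz":0,"hand":0},{"tx":0,"ty":0,"tz":0.003,"wx":0,"wy":0,"wz":0,"hand":0},{"tx":0,"ty":0,"tz":0.003,"wx":0,"wy":0,"wz":0,"hand":0},{"tx":0,"ty":0,"tz":0.003,"wx":0,"wy":0,"wz":0,"hand":0},{"tx":0,"ty":0,"tz":0.003,"wx":0,"wy":0,"wz":0,"hand":0},{"tx":0,"ty":0,"tz":0.003,"wx":0,"wy":0,"wz":0,"hand":0},{"tx":0,"ty":0,"tz":0,"wx":0,"wy":0,"wz":0,"hand":0}]'
python3 -m crank '[{"tx":0,"ty":0,"tz":0.003,"wx":0,"wy":0,"wz":0,"hand":0},{"tx":0,"ty":0,"tz":0.002,"wx":0,"wy":0,"wz":0,"hand":0},{"tx":0,"ty":0,"tz":0.002,"wx":0,"wy":0,"wz":0,"hand":0},{"tx":0,"ty":0,"tz":0,"wx":0,"wy":0,"wz":0,"hand":0}]'
```

```text
time: 26.6
tool_pos: [0.5059, 0.0947, 0.1514]
tool_rot: [[-0.922, -0.388, -0.001], [-0.388, 0.922, -0.0], [0.001, -0.0, -1.0]]
contact_force: [-0.6, 0.3, -0.0]
finger_gap: 0.0366
gripper_force: 61.5
time: 27.0
tool_pos: [0.5061, 0.0943, 0.1448]
tool_rot: [[-0.922, -0.388, -0.0], [-0.388, 0.922, -0.001], [0.001, -0.001, -1.0]]
contact_force: [0.7, -3.4, -0.6]
finger_gap: 0.0367
gripper_force: 61.6
```

```bash
python3 -m crank '[{"tx":0,"ty":-0.0005,"tz":0.002,"wx":0,"wy":0,"wz":0,"hand":0},{"tx":0,"ty":0,"tz":0.002,"wx":0,"wy":0,"wz":0,"hand":0},{"tx":0,"ty":0,"tz":0.001,"wx":0,"wy":0,"wz":0,"hand":0},{"tx":0,"ty":0,"tz":0,"wx":0,"wy":0,"wz":0,"hand":0}]'
python3 -m crank '[{"tx":0,"ty":0,"tz":0.001,"wx":0,"wy":0,"wz":0,"hand":0},{"tx":0,"ty":0,"tz":0.001,"wx":0,"wy":0,"wz":0,"hand":0},{"tx":0,"ty":0,"tz":0,"wx":0,"wy":0,"wz":0,"hand":0}]'
```

```text
time: 27.4
tool_pos: [0.5063, 0.094, 0.1415]
tool_rot: [[-0.922, -0.388, 0.001], [-0.388, 0.922, -0.001], [-0.0, -0.001, -1.0]]
contact_force: [-6.5, -2.6, 8.5]
finger_gap: 0.0367
gripper_force: 62.8
time: 27.7
tool_pos: [0.5066, 0.094, 0.1415]
tool_rot: [[-0.921, -0.389, 0.002], [-0.389, 0.921, -0.0], [-0.002, -0.001, -1.0]]
contact_force: [-10.2, -1.7, 17.8]
finger_gap: 0.0371
gripper_force: 63.7
```

Same depth (.1415), so it is home. Releasing and checking.

```bash
python3 -m crank '[{"tx":0,"ty":0,"tz":-0.003,"wx":0,"wy":0,"wz":0,"hand":0},{"tx":0,"ty":0,"tz":0,"wx":0,"wy":0,"wz":0,"hand":0.8},{"tx":0,"ty":0,"tz":0,"wx":0,"wy":0,"wz":0,"hand":0.8},{"tx":0,"ty":0,"tz":0,"wx":0,"wy":0,"wz":0,"hand":0.8},{"tx":0,"ty":0,"tz":0,"wx":0,"wy":0,"wz":0,"hand":0.8},{"tx":0,"ty":0,"tz":-0.03,"wx":0,"wy":0,"wz":0,"hand":0.8},{"tx":0,"ty":0,"tz":-0.03,"wx":0,"wy":0,"wz":7.475,"hand":0.8},{"tx":0,"ty":0,"tz":-0.03,"wx":0,"wy":0,"wz":7.475,"hand":0.8},{"tx":0,"ty":0,"tz":0,"wx":0,"wy":0,"wz":7.475,"hand":0.8},{"tx":0,"ty":0,"tz":0,"wx":0,"wy":0,"wz":7.475,"hand":0.8},{"tx":0,"ty":0,"tz":0,"wx":0,"wy":0,"wz":0,"hand":0.8},{"tx":0,"ty":0,"tz":0,"wx":0,"wy":0,"wz":0,"hand":0.8}]'
python3 seat.py w12;python3 rot.py w12 | head -4; python3 delta.py '[.577,.179,.225]' 172.9 0
```

```text
time: 28.9
tool_pos: [0.5063, 0.0944, 0.2306]
tool_rot: [[-0.993, 0.12, -0.0], [0.12, 0.993, -0.0], [0.0, -0.0, -1.0]]
contact_force: [-0.9, 0.0, 1.2]
finger_gap: 0.0682
gripper_force: 0.0
2615 ztop [0.1573 0.1581 0.1588] centre [507.2  93.6] 19.1 tilt [ 0.13 -0.16]
dark 121 [350. 133.] X -0.0412 -0.03 Y -0.001 Z [-0.033  -0.0305 -0.0278]
dark 286 [380. 147.] X -0.04 -0.027 Y -0.0013 Z [0.0393 0.0431 0.0453]
dark 491 [358. 183.] X -0.013 0.0142 Y -0.0038 Z [0.001  0.0119 0.0139]
dark 95 [342. 208.] X 0.0294 0.0437 Y -0.0024 Z [-0.0358 -0.0317 -0.0296]
pos [0.5063 0.0943 0.2306] tool delta [-0.06    0.0925  0.0056] F [ 0.5  0.2 -0.2]
rotvec left [-0.02 -0.02  0.21]
```

```bash
python3 -m crank '[{"tx":-0.0154,"ty":0.0234,"tz":0,"wx":0,"wy":0,"wz":0,"hand":0},{"tx":-0.0154,"ty":0.0234,"tz":0,"wx":0,"wy":0,"wz":0,"hand":0},{"tx":-0.0154,"ty":0.0234,"tz":0,"wx":0,"wy":0,"wz":0,"hand":0},{"tx":-0.0144,"ty":0.0223,"tz":0,"wx":0,"wy":0,"wz":0,"hand":0},{"tx":0,"ty":0,"tz":0,"wx":0,"wy":0,"wz":0,"hand":0},{"tx":0,"ty":0,"tz":0.028,"wx":0,"wy":0,"wz":0,"hand":0},{"tx":0,"ty":0,"tz":0.028,"wx":0,"wy":0,"wz":0,"hand":0},{"tx":0,"ty":0,"tz":0.028,"wx":0,"wy":0,"wz":0,"hand":0},{"tx":0,"ty":0,"tz":0,"wx":0,"wy":0,"wz":0,"hand":0},{"tx":0,"ty":0,"tz":0,"wx":0,"wy":0,"wz":0,"hand":0}]'
python3 delta.py '[.4978,.1874,.1464]' 172.9 0
```

```text
time: 29.95
tool_pos: [0.5779, 0.1782, 0.1476]
tool_rot: [[-0.993, 0.122, 0.0], [0.122, 0.993, -0.001], [-0.0, -0.001, -1.0]]
contact_force: [0.8, 0.0, 0.6]
finger_gap: -0.0
gripper_force: 0.0
pos [0.5779 0.1782 0.1476] tool delta [ 0.0806 -0.0006  0.0012] F [0.8 0.  0.6]
rotvec left [-0.06  0.02  0.09]
```

```bash
python3 -m crank '[{"tx":0.01,"ty":0,"tz":0,"wx":0,"wy":0,"wz":0,"hand":0},{"tx":0.01,"ty":0,"tz":0,"wx":0,"wy":0,"wz":0,"hand":0},{"tx":0.01,"ty":0,"tz":0,"wx":0,"wy":0,"wz":0,"hand":0},{"tx":0.01,"ty":0,"tz":0,"wx":0,"wy":0,"wz":0,"hand":0},{"tx":0.01,"ty":0,"tz":0,"wx":0,"wy":0,"wz":0,"hand":0},{"tx":0.01,"ty":0,"tz":0,"wx":0,"wy":0,"wz":0,"hand":0},{"tx":0.01,"ty":0,"tz":0,"wx":0,"wy":0,"wz":0,"hand":0},{"tx":0.0075,"ty":0,"tz":0,"wx":0,"wy":0,"wz":0,"hand":0},{"tx":0.003,"ty":0,"tz":0.0,"wx":0,"wy":0,"wz":0,"hand":0},{"tx":0,"ty":0,"tz":0,"wx":0,"wy":0,"wz":0,"hand":0},{"tx":0,"ty":0,"tz":0,"wx":0,"wy":0,"wz":0,"hand":0}]'
python3 -m crank '[{"tx":-0.004,"ty":0,"tz":0,"wx":0,"wy":0,"wz":0,"hand":0},{"tx":0,"ty":0,"tz":-0.04,"wx":0,"wy":0,"wz":0,"hand":0},{"tx":0,"ty":-0.02,"tz":-0.04,"wx":0,"wy":0,"wz":0,"hand":1},{"tx":0,"ty":-0.04,"tz":0,"wx":0,"wy":0,"wz":0,"hand":1},{"tx":0,"ty":-0.02,"tz":0,"wx":0,"wy":0,"wz":0,"hand":1},{"tx":0,"ty":0,"tz":0,"wx":0,"wy":0,"wz":0,"hand":1},{"tx":0,"ty":0,"tz":0,"wx":0,"wy":0,"wz":0,"hand":1}]'
python3 - <<'E'
from h import *
wrist("w13")
d=bot.camera("top");np.savez("top1.npz",**d)
cv2.imwrite("pics/top1.png",cv2.resize(d["image"][:,:,::-1],(800,600)))
E
python3 rot.py w13
```

```text
time: 31.05
tool_pos: [0.4983, 0.1889, 0.1486]
tool_rot: [[-0.992, 0.122, 0.003], [0.123, 0.992, 0.002], [-0.003, 0.002, -1.0]]
contact_force: [2.0, 0.2, 3.1]
finger_gap: -0.0004
gripper_force: 1.1
time: 31.75
tool_pos: [0.4921, 0.1085, 0.226]
tool_rot: [[-0.992, 0.124, -0.002], [0.124, 0.992, -0.001], [0.001, -0.001, -1.0]]
contact_force: [0.5, 0.7, -0.6]
finger_gap: 0.0723
gripper_force: 0.0
dark 121 [337. 150.] X -0.0416 -0.0312 Y -0.001 Z [-0.0328 -0.0298 -0.0276]
dark 276 [363. 170.] X -0.0397 -0.0271 Y -0.0009 Z [0.0399 0.0436 0.0458]
dark 527 [345. 201.] X -0.0145 0.0137 Y -0.0028 Z [0.0016 0.0119 0.0138]
dark 96 [331. 223.] X 0.0259 0.043 Y -0.0021 Z [-0.0367 -0.0319 -0.0297]
orange 320 X -0.0053 0.0036 Y -0.0984 -0.0824 -0.0894 Z 0.0501 ang 91.6
orange 17 X 0.0055 0.0084 Y -0.096 -0.0923 -0.0937 Z 0.0497 ang 82.1
orange 20 X 0.0056 0.0086 Y -0.0901 -0.0851 -0.088 Z 0.0497 ang 81.9
orange 204 X 0.0316 0.0486 Y -0.0983 -0.0831 -0.0894 Z 0.0093 ang 8.6
bat X -0.0261 0.0186 Y -0.1764 -0.13 top -0.0226 -0.1332 0.2049
```

View pics/top1.png

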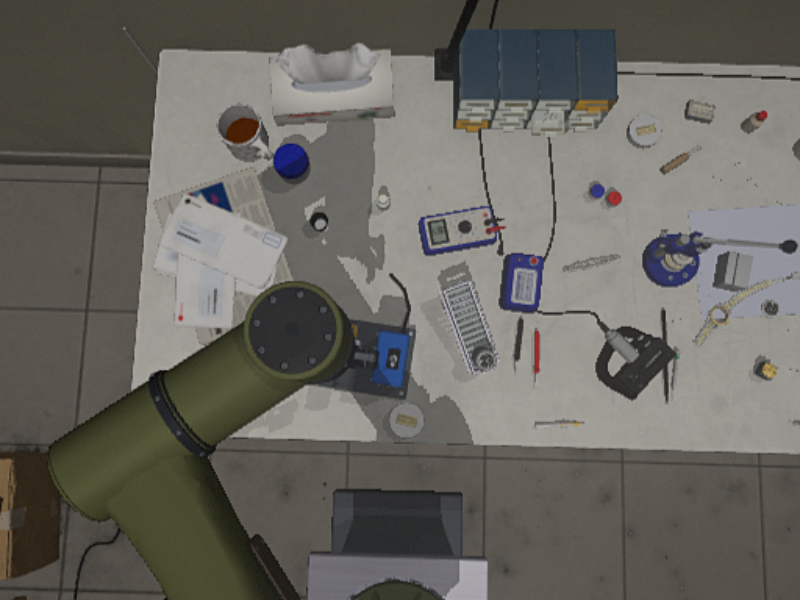

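The last carrier has rolled to the stop at (484,360) and the bench holds no other. The rotor is about 1° off upright. Fetching it.

```bash
python3 -m crank '[{"tx":0,"ty":-0.04,"tz":0,"wx":0,"wy":0,"wz":0,"hand":1},{"tx":0,"ty":-0.04,"tz":0,"wx":0,"wy":0,"wz":0,"hand":1},{"tx":0,"ty":-0.04,"tz":0,"wx":0,"wy":0,"wz":0,"hand":1},{"tx":0,"ty":-0.04,"tz":0,"wx":0,"wy":0,"wz":0,"hand":1},{"tx":0,"ty":-0.04,"tz":0,"wx":0,"wy":0,"wz":0,"hand":1},{"tx":0,"ty":-0.04,"tz":0,"wx":0,"wy":0,"wz":0,"hand":1},{"tx":0,"ty":0,"tz":0,"wx":0,"wy":0,"wz":-7.475,"hand":1},{"tx":0,"ty":0,"tz":0,"wx":0,"wy":0,"wz":-7.475,"hand":1},{"tx":0,"ty":0,"tz":0,"wx":0,"wy":0,"wz":-7.475,"hand":1},{"tx":0,"ty":0,"tz":0,"wx":0,"wy":0,"wz":-7.475,"hand":1},{"tx":0,"ty":0,"tz":0,"wx":0,"wy":-7.5,"wz":0,"hand":1},{"tx":0,"ty":0,"tz":0,"wx":0,"wy":-7.5,"wz":0,"hand":1},{"tx":0,"ty":0,"tz":0,"wx":0,"wy":0,"wz":0,"hand":1},{"tx":0,"ty":0,"tz":0,"wx":0,"wy":0,"wz":0,"hand":1}]' 60
python3 -m crank '[{"tx":0.0078,"ty":-0.0137,"tz":0.02,"wx":0,"wy":0,"wz":0,"hand":1},{"tx":0.0077,"ty":-0.0137,"tz":0.02,"wx":0,"wy":0,"wz":0,"hand":1},{"tx":0,"ty":0,"tz":0.0275,"wx":0,"wy":0,"wz":0,"hand":1},{"tx":0,"ty":0,"tz":0.0275,"wx":0,"wy":0,"wz":0,"hand":1},{"tx":0,"ty":0,"tz":0.0275,"wx":0,"wy":0,"wz":0,"hand":1},{"tx":0,"ty":0,"tz":0,"wx":0,"wy":0,"wz":0,"hand":1},{"tx":0,"ty":0,"tz":0,"wx":0,"wy":0,"wz":0,"hand":1}]'
python3 car.py w14
```

```text
time: 33.25
tool_pos: [0.4624, -0.1293, 0.2272]
tool_rot: [[-0.89, -0.388, 0.238], [-0.375, 0.922, 0.1], [-0.258, -0.0, -0.966]]
contact_force: [0.2, -0.1, 0.3]
finger_gap: 0.0853
gripper_force: 0.0
time: 33.95
tool_pos: [0.4888, -0.1481, 0.1045]
tool_rot: [[-0.891, -0.389, 0.236], [-0.376, 0.921, 0.1], [-0.256, -0.0, -0.967]]
contact_force: [0.3, -1.1, 1.1]
finger_gap: 0.0852
gripper_force: 0.0
n 3129 z top [0.0417 0.0431] x -0.0187 0.0213 y -0.0197 0.018
front disc centre tool mm [ 3.5 -1.4] 21.2
```

```bash
python3 -m crank '[{"tx":0.0006,"ty":-0.001,"tz":0.02,"wx":0,"wy":0,"wz":0,"hand":1},{"tx":0,"ty":0,"tz":0.02,"wx":0,"wy":0,"wz":0,"hand":1},{"tx":0,"ty":0,"tz":0.02,"wx":0,"wy":0,"wz":0,"hand":1},{"tx":0,"ty":0,"tz":0,"wx":0,"wy":0,"wz":0,"hand":1},{"tx":0,"ty":0,"tz":0,"wx":0,"wy":0,"wz":0,"hand":0},{"tx":0,"ty":0,"tz":0,"wx":0,"wy":0,"wz":0,"hand":0},{"tx":0,"ty":0,"tz":0,"wx":0,"wy":0,"wz":0,"hand":0},{"tx":0,"ty":0,"tz":0,"wx":0,"wy":0,"wz":0,"hand":0},{"tx":0,"ty":0,"tz":0,"wx":0,"wy":0,"wz":0,"hand":0},{"tx":0,"ty":0,"tz":0,"wx":0,"wy":0,"wz":0,"hand":0},{"tx":0,"ty":0,"tz":0,"wx":0,"wy":0,"wz":0,"hand":0}]' 60
python3 -m crank '[{"tx":0,"ty":0,"tz":-0.015,"wx":0,"wy":0,"wz":0,"hand":0},{"tx":0,"ty":0,"tz":-0.025,"wx":0,"wy":0,"wz":0,"hand":0},{"tx":0,"ty":0,"tz":-0.035,"wx":0,"wy":0,"wz":0,"hand":0},{"tx":0,"ty":0,"tz":-0.04,"wx":0,"wy":0,"wz":0,"hand":0},{"tx":0,"ty":0,"tz":-0.04,"wx":0,"wy":0,"wz":0,"hand":0},{"tx":0,"ty":0,"tz":-0.02,"wx":0,"wy":7.5,"wz":0,"hand":0},{"tx":0,"ty":0,"tz":0,"wx":0,"wy":7.5,"wz":0,"hand":0},{"tx":0,"ty":0,"tz":0,"wx":0,"wy":0,"wz":0,"hand":0},{"tx":0,"ty":0,"tz":0,"wx":0,"wy":0,"wz":0,"hand":0}]'
python3 held.py w15; python3 delta.py '[.5064,.0937,.19]' -157.2 0
```

```text
time: 35.1
tool_pos: [0.5036, -0.1436, 0.0482]
tool_rot: [[-0.89, -0.388, 0.241], [-0.375, 0.922, 0.1], [-0.261, -0.002, -0.965]]
contact_force: [-3.1, 0.5, 6.4]
finger_gap: 0.0367
gripper_force: 59.6
time: 36.0
tool_pos: [0.4612, -0.1605, 0.2143]
tool_rot: [[-0.921, -0.389, -0.002], [-0.389, 0.921, 0.001], [0.001, 0.001, -1.0]]
contact_force: [-0.1, 0.3, 0.0]
finger_gap: 0.0365
gripper_force: 61.5
[   0    0    0    0    0    0    0    0   26 2533 2580  745  175   89
   80  257  120  127  113  116]
6028 z -0.0154 x -0.0191 0.0193
plane tilt deg x,y [ 0.   -0.09]
pos [ 0.4609 -0.1608  0.2148] tool delta [-0.1407  0.2169  0.025 ] F [ 0.4  0.3 -0.2]
rotvec left [0.04 0.   0.05]
```

```bash
python3 -m crank '[{"tx":-0.01,"ty":0.0156,"tz":0,"wx":0,"wy":0,"wz":0,"hand":0},{"tx":-0.02,"ty":0.0311,"tz":0,"wx":0,"wy":0,"wz":0,"hand":0},{"tx":-0.02,"ty":0.0311,"tz":0,"wx":0,"wy":0,"wz":0,"hand":0},{"tx":-0.02,"ty":0.0311,"tz":0,"wx":0,"wy":0,"wz":0,"hand":0},{"tx":-0.02,"ty":0.0311,"tz":0,"wx":0,"wy":0,"wz":0,"hand":0},{"tx":-0.02,"ty":0.0311,"tz":0,"wx":0,"wy":0,"wz":0,"hand":0},{"tx":-0.02,"ty":0.0311,"tz":0,"wx":0,"wy":0,"wz":0,"hand":0},{"tx":-0.0112,"ty":0.016,"tz":0.01,"wx":0,"wy":0,"wz":0,"hand":0},{"tx":0,"ty":0,"tz":0.0144,"wx":0,"wy":0,"wz":0,"hand":0},{"tx":0,"ty":0,"tz":0,"wx":0,"wy":0,"wz":0,"hand":0},{"tx":0,"ty":0,"tz":0,"wx":0,"wy":0,"wz":0,"hand":0},{"tx":0,"ty":0,"tz":0,"wx":0,"wy":0,"wz":0,"hand":0}]'
python3 delta.py '[.5068,.0935,.1575]' -157.2 0
```

```text
time: 37.25
tool_pos: [0.5067, 0.0939, 0.1919]
tool_rot: [[-0.922, -0.387, 0.001], [-0.387, 0.922, 0.0], [-0.001, -0.0, -1.0]]
contact_force: [-0.4, 0.1, -0.4]
finger_gap: 0.0366
gripper_force: 61.5
pos [0.5067 0.0939 0.1919] tool delta [ 0.0001 -0.0004  0.0344] F [-0.4  0.1 -0.4]
rotvec left [-0.02  0.07 -0.05]
```

```bash
python3 -m crank '[{"tx":0,"ty":-0.0005,"tz":0.012,"wx":0,"wy":0,"wz":0,"hand":0},{"tx":0,"ty":0,"tz":0.012,"wx":0,"wy":0,"wz":0,"hand":0},{"tx":0,"ty":0,"tz":0,"wx":0,"wy":0,"wz":0,"hand":0},{"tx":0,"ty":0,"tz":0.003,"wx":0,"wy":0,"wz":0,"hand":0},{"tx":0,"ty":0,"tz":0.003,"wx":0,"wy":0,"wz":0,"hand":0},{"tx":0,"ty":0,"tz":0.003,"wx":0,"wy":0,"wz":0,"hand":0},{"tx":0,"ty":0,"tz":0.003,"wx":0,"wy":0,"wz":0,"hand":0},{"tx":0,"ty":0,"tz":0.003,"wx":0,"wy":0,"wz":0,"hand":0},{"tx":0,"ty":0,"tz":0,"wx":0,"wy":0,"wz":0,"hand":0}]'
python3 -m crank '[{"tx":0,"ty":0,"tz":0.003,"wx":0,"wy":0,"wz":0,"hand":0},{"tx":0,"ty":0,"tz":0.002,"wx":0,"wy":0,"wz":0,"hand":0},{"tx":0,"ty":0,"tz":0.002,"wx":0,"wy":0,"wz":0,"hand":0},{"tx":0,"ty":0,"tz":0,"wx":0,"wy":0,"wz":0,"hand":0}]'
```

```text
time: 38.15
tool_pos: [0.5065, 0.0944, 0.1515]
tool_rot: [[-0.922, -0.388, -0.001], [-0.388, 0.922, -0.0], [0.001, -0.0, -1.0]]
contact_force: [0.4, 0.0, -0.3]
finger_gap: 0.0368
gripper_force: 61.5
time: 38.55
tool_pos: [0.5067, 0.0941, 0.145]
tool_rot: [[-0.922, -0.388, -0.0], [-0.388, 0.922, -0.001], [0.0, -0.001, -1.0]]
contact_force: [-0.3, -1.4, -0.6]
finger_gap: 0.0365
gripper_force: 61.6
```

```bash
python3 -m crank '[{"tx":0,"ty":-0.0003,"tz":0.002,"wx":0,"wy":0,"wz":0,"hand":0},{"tx":0,"ty":0,"tz":0.002,"wx":0,"wy":0,"wz":0,"hand":0},{"tx":0,"ty":0,"tz":0.001,"wx":0,"wy":0,"wz":0,"hand":0},{"tx":0,"ty":0,"tz":0,"wx":0,"wy":0,"wz":0,"hand":0}]'
python3 -m crank '[{"tx":0,"ty":0,"tz":0.001,"wx":0,"wy":0,"wz":0,"hand":0},{"tx":0,"ty":0,"tz":0.001,"wx":0,"wy":0,"wz":0,"hand":0},{"tx":0,"ty":0,"tz":0,"wx":0,"wy":0,"wz":0,"hand":0}]'
```

```text
time: 38.95
tool_pos: [0.5068, 0.0938, 0.1419]
tool_rot: [[-0.922, -0.388, 0.001], [-0.388, 0.922, -0.001], [-0.001, -0.001, -1.0]]
contact_force: [-6.6, -2.3, 8.6]
finger_gap: 0.0368
gripper_force: 62.9
time: 39.25
tool_pos: [0.5071, 0.0938, 0.1418]
tool_rot: [[-0.921, -0.389, 0.002], [-0.389, 0.921, -0.001], [-0.002, -0.001, -1.0]]
contact_force: [-11.6, -1.3, 17.1]
finger_gap: 0.0364
gripper_force: 63.8
```

It is home at the same depth. Release, check, then go to the switch.

```bash
python3 -m crank '[{"tx":0,"ty":0,"tz":-0.003,"wx":0,"wy":0,"wz":0,"hand":0},{"tx":0,"ty":0,"tz":0,"wx":0,"wy":0,"wz":0,"hand":0.8},{"tx":0,"ty":0,"tz":0,"wx":0,"wy":0,"wz":0,"hand":0.8},{"tx":0,"ty":0,"tz":0,"wx":0,"wy":0,"wz":0,"hand":0.8},{"tx":0,"ty":0,"tz":0,"wx":0,"wy":0,"wz":0,"hand":0.8},{"tx":0,"ty":0,"tz":-0.03,"wx":0,"wy":0,"wz":0,"hand":0.8},{"tx":0,"ty":0,"tz":-0.03,"wx":0,"wy":0,"wz":7.475,"hand":0.8},{"tx":0,"ty":0,"tz":-0.03,"wx":0,"wy":0,"wz":7.475,"hand":0.8},{"tx":0,"ty":0,"tz":0,"wx":0,"wy":0,"wz":7.475,"hand":0.8},{"tx":0,"ty":0,"tz":0,"wx":0,"wy":0,"wz":7.475,"hand":0.8},{"tx":0,"ty":0,"tz":0,"wx":0,"wy":0,"wz":0,"hand":0.8},{"tx":0,"ty":0,"tz":0,"wx":0,"wy":0,"wz":0,"hand":0.8}]'
python3 seat.py w16; python3 delta.py '[.4446,.0235,.23]' 172.9 0
```

```text
time: 40.45
tool_pos: [0.5068, 0.0942, 0.2308]
tool_rot: [[-0.993, 0.12, -0.0], [0.12, 0.993, -0.0], [0.0, -0.0, -1.0]]
contact_force: [0.3, 0.2, 0.4]
finger_gap: 0.0683
gripper_force: 0.0
2629 ztop [0.1575 0.1583 0.1591] centre [508.   93.4] 19.1 tilt [ 0.01 -0.26]
pos [0.5068 0.0942 0.2308] tool delta [ 0.0533 -0.0777  0.0008] F [ 0.7 -0.5  0.4]
rotvec left [-0.02 -0.02  0.21]
```

View pics/w16.png

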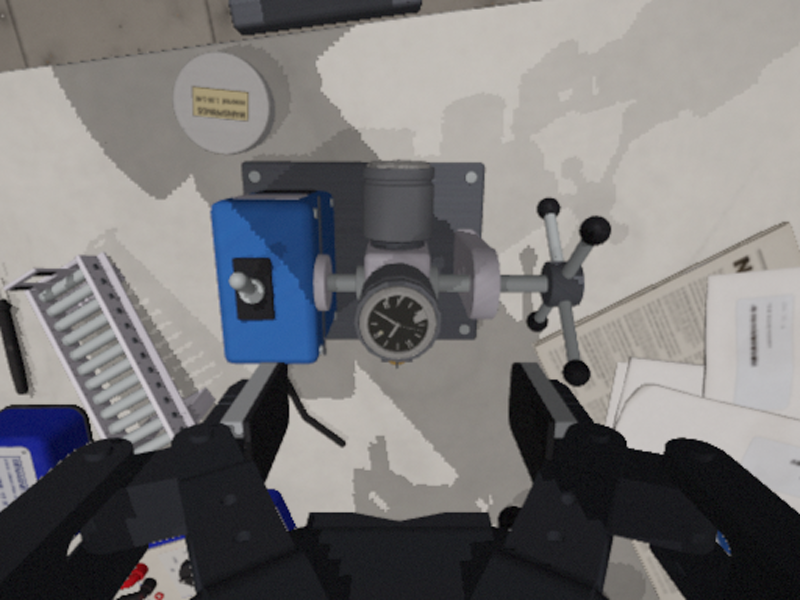

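Carrier 3 is up at (400,320), carrier 2 points forward at (398,205), carrier 1 should be below, and the lane is empty. The bat is at (245,285), leaning toward the robot. Now the switch.

```bash
python3 -m crank '[{"tx":0.0178,"ty":-0.026,"tz":0,"wx":0,"wy":0,"wz":0,"hand":0},{"tx":0.0178,"ty":-0.026,"tz":0,"wx":0,"wy":0,"wz":0,"hand":0},{"tx":0.0177,"ty":-0.0257,"tz":0,"wx":0,"wy":0,"wz":0,"hand":0},{"tx":0,"ty":0,"tz":0,"wx":0,"wy":0,"wz":0,"hand":0},{"tx":0,"ty":0,"tz":0.03,"wx":0,"wy":0,"wz":0,"hand":0},{"tx":0,"ty":0,"tz":0.03,"wx":0,"wy":0,"wz":0,"hand":0},{"tx":0,"ty":0,"tz":0.029,"wx":0,"wy":0,"wz":0,"hand":0},{"tx":0,"ty":0,"tz":0,"wx":0,"wy":0,"wz":0,"hand":0},{"tx":0,"ty":0,"tz":0,"wx":0,"wy":0,"wz":0,"hand":0}]'
```

```text
time: 41.4
tool_pos: [0.4447, 0.0236, 0.1428]
tool_rot: [[-0.993, 0.122, 0.0], [0.122, 0.993, -0.001], [-0.0, -0.001, -1.0]]
contact_force: [-0.2, 0.4, 0.7]
finger_gap: 0.0004
gripper_force: 0.0
```

```bash
python3 -m crank '[{"tx":-0.009,"ty":0,"tz":0,"wx":0,"wy":0,"wz":0,"hand":0},{"tx":-0.009,"ty":0,"tz":0,"wx":0,"wy":0,"wz":0,"hand":0},{"tx":-0.006,"ty":0,"tz":0,"wx":0,"wy":0,"wz":0,"hand":0},{"tx":-0.006,"ty":0,"tz":0,"wx":0,"wy":0,"wz":0,"hand":0},{"tx":-0.005,"ty":0,"tz":0,"wx":0,"wy":0,"wz":0,"hand":0},{"tx":-0.005,"ty":0,"tz":0,"wx":0,"wy":0,"wz":0,"hand":0},{"tx":-0.003,"ty":0,"tz":0,"wx":0,"wy":0,"wz":0,"hand":0},{"tx":0,"ty":0,"tz":0,"wx":0,"wy":0,"wz":0,"hand":0}]'
python3 -m crank '[{"tx":-0.002,"ty":0,"tz":0,"wx":0,"wy":0,"wz":0,"hand":0},{"tx":-0.002,"ty":0,"tz":0,"wx":0,"wy":0,"wz":0,"hand":0},{"tx":0,"ty":0,"tz":0,"wx":0,"wy":0,"wz":0,"hand":0}]'
```

```text
time: 42.2
tool_pos: [0.4874, 0.0183, 0.142]
tool_rot: [[-0.992, 0.123, 0.0], [0.123, 0.992, -0.0], [-0.0, -0.0, -1.0]]
contact_force: [-1.2, 0.3, 1.0]
finger_gap: -0.0
gripper_force: 0.4
time: 42.5
tool_pos: [0.4894, 0.0179, 0.1416]
tool_rot: [[-0.992, 0.123, -0.004], [0.123, 0.992, -0.0], [0.004, -0.001, -1.0]]
contact_force: [-10.1, 2.1, 4.3]
finger_gap: 0.0001
gripper_force: 5.6
```

The force rose to 10 N at the stop, so the toggle is over. Backing off, rising and looking.

```bash
python3 -m crank '[{"tx":0.01,"ty":0,"tz":0,"wx":0,"wy":0,"wz":0,"hand":0},{"tx":0.02,"ty":0,"tz":0,"wx":0,"wy":0,"wz":0,"hand":0},{"tx":0.02,"ty":0,"tz":-0.02,"wx":0,"wy":0,"wz":0,"hand":0},{"tx":0,"ty":0,"tz":-0.04,"wx":0,"wy":0,"wz":0,"hand":0},{"tx":0,"ty":0,"tz":-0.04,"wx":0,"wy":0,"wz":0,"hand":0},{"tx":0,"ty":0.02,"tz":-0.03,"wx":0,"wy":0,"wz":0,"hand":0},{"tx":-0.03,"ty":0.02,"tz":0,"wx":0,"wy":0,"wz":0,"hand":0},{"tx":0,"ty":0,"tz":0,"wx":0,"wy":0,"wz":0,"hand":0},{"tx":0,"ty":0,"tz":0,"wx":0,"wy":0,"wz":0,"hand":0}]'
python3 - <<'E'
from h import *
wrist("w17")
d=bot.camera("scene");cv2.imwrite("pics/s17.png",cv2.resize(d["image"][150:270,180:340,::-1],(800,600),interpolation=cv2.INTER_CUBIC))
E
python3 rot.py w17
```

```text
time: 43.4
tool_pos: [0.4761, 0.0603, 0.2713]
tool_rot: [[-0.992, 0.123, -0.001], [0.123, 0.992, -0.001], [0.001, -0.001, -1.0]]
contact_force: [-0.6, -0.6, 0.8]
finger_gap: -0.0
gripper_force: 0.0
dark 92 [371. 153.] X -0.0421 -0.0311 Y -0.0014 Z [-0.0338 -0.0298 -0.0274]
dark 192 [402. 170.] X -0.0397 -0.0272 Y -0.0016 Z [0.0398 0.0438 0.0459]
dark 108 [373. 198.] X -0.0091 0.0189 Y -0.0082 Z [-0.0031  0.0067  0.0123]
dark 19 [382. 186.] X -0.0135 -0.0079 Y -0.001 Z [-0.0017  0.0051  0.0162]
dark 70 [363. 216.] X 0.0276 0.0423 Y -0.0025 Z [-0.0367 -0.0323 -0.0302]
dark 152 [390. 245.] X 0.0339 0.045 Y -0.0014 Z [0.0355 0.0406 0.0432]
bat X -0.043 0.0189 Y -0.1872 -0.13 top -0.0427 -0.1417 0.2602
```

View pics/w17.png

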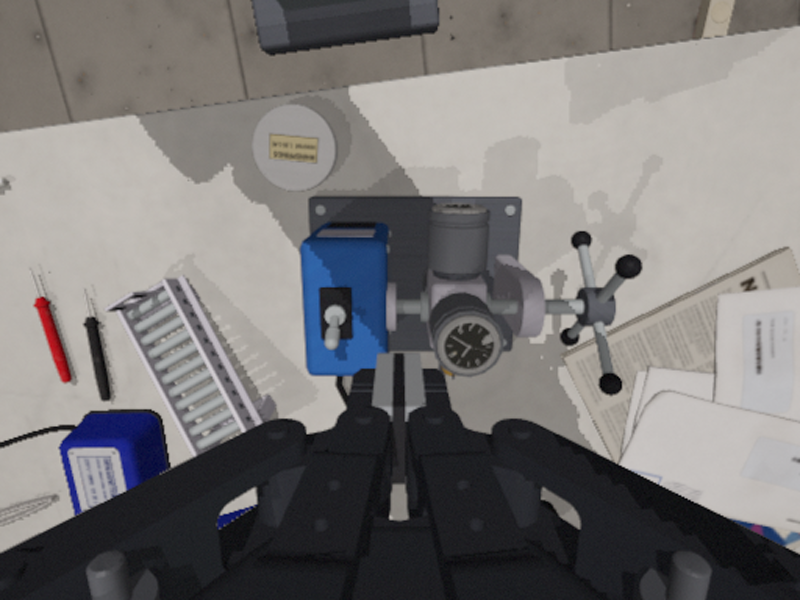

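View pics/s17.png

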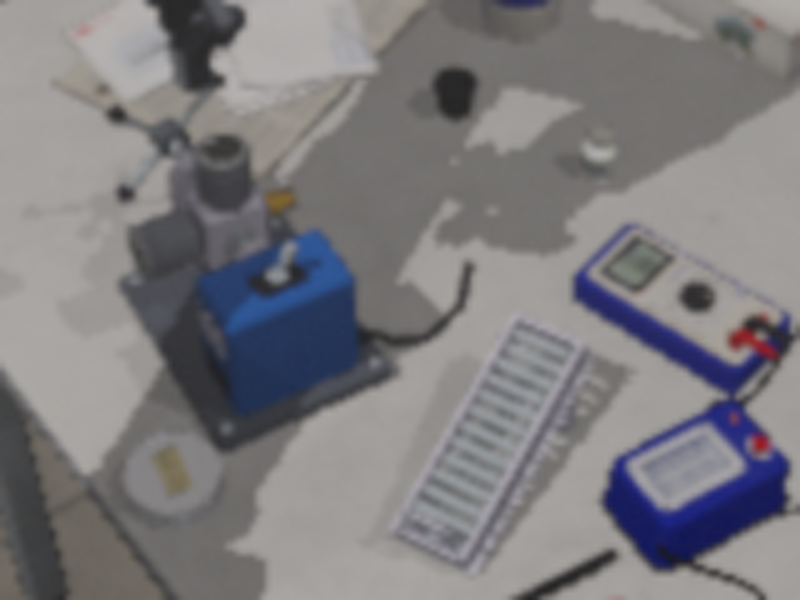

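The bat now leans away, at (333,330) in the wrist view. Two carriers are visible on the rotor, and the third is on the underside, hidden by the hub and base. The lane is empty, nothing lies on the bench, and the bystanders are where they were. Handing in.

```bash
python3 -c "
from station import bot
print(bot.sign_off())"
```

```text
the job is handed in; nothing more can be done
None
```

I pushed the three carriers from the lane home on their spigots (no carrier stood on the bench), flipped the toggle to its far side, and handed the job in; the first carrier ended under the rotor, out of view in the last pictures.

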